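Feed the drill press with a tote of blanks

TASK

Get the next batch ready for the drill press: lift the wooden stop block off the rollers and set it down flat in the middle of the cork mat, and load all the small dark blanks that are on the bench into the plywood tote. Only then push the loaded tote along the rollers, without lifting it off them, until it is fully home against the end wall of the bay. Also push the pale bar that lies loose on the drilling jig flush against both the fence and the end stop, and leave the glue bottle, tape and screwdriver alone.

Things in the scene. Friction and masses are not known exactly. Their poses are not given: they have to be found in the camera images.
- track: Roller infeed fixed on the bench, running along its own y. Origin: underside centre. 17 free-turning steel rollers (26 mm diameter, 36 mm apart, tops at z = 42 mm, y = -288 to +288) lie between two side rails (138 mm apart inside, 12 mm thick, top at z = 62 mm, y = -327 to +318). The +y end is open; the bay is the -y end. The rollers turn easily, but a tote left alone stays put.
- bay (a point): Where the tote's origin lies when it is fully home in the bay: track x = 0, y = -202, z = 42 mm (roller tops); axes as the track's. The bay has plywood cheeks on top of the rails (top at z = 85 mm over the bench, track y = -327 to -127) and an end wall with its inner face at track y = -312 (top at 90 mm).
- tote: Open plywood tote on the rollers, 130 mm (x) by 220 mm (y) by 55 mm high, walls and floor 5 mm thick, about 0.45 kg. Origin: centre of its underside. It fits between the rails with 4 mm to spare on each side and rolls along the track's y. It starts near the track's +y end.
- stop_block: Brown wooden stop block 50 (x) by 100 (y) by 45 mm (z), 0.15 kg, resting on the rollers between the tote and the bay, its y along the track. Origin: centre of its underside.
- blank1: Dark walnut blank 90 (x) by 24 (y) by 30 mm (z), 0.06 kg, on the bench at the robot's left; two to four such blanks are there, the others are absent. Origin: centre of its underside.
- blank2: Dark walnut blank 90 (x) by 24 (y) by 30 mm (z), 0.06 kg, on the bench at the robot's left; two to four such blanks are there, the others are absent. Origin: centre of its underside.
- blank3: Dark walnut blank 90 (x) by 24 (y) by 30 mm (z), 0.06 kg, on the bench at the robot's left; two to four such blanks are there, the others are absent. Origin: centre of its underside.
- blank4: Dark walnut blank 90 (x) by 24 (y) by 30 mm (z), 0.06 kg, on the bench at the robot's left; two to four such blanks are there, the others are absent. Origin: centre of its underside.
- mat: Cork mat fixed on the bench, 110 (x) by 90 (y) by 5 mm thick, where the stop block is parked. Origin: centre of its underside.
- jig: Drilling jig fixed on the bench: grey base 12 mm thick, reaching from x = -50 to +75 and y = -90 to +90 mm about the origin on its underside. An aluminium fence runs along its -x edge (inner face at x = -38 mm) and an aluminium end stop along its -y edge (inner face at y = -78 mm); both are 12 mm thick and rise 24 mm above the base. The +x and +y edges are open.
- jig_seat (a point): Where the bar's origin lies when it is flush against fence and end stop: jig x = -20, y = -13, z = 12 mm (top of the base). Axes as the jig's.
- bar: Pale wooden bar 36 (x) by 130 (y) by 30 mm (z), 0.13 kg, lying loose and slightly askew on the jig base, its y roughly along the fence. Origin: centre of its underside.
- glue: White glue bottle, 60 mm diameter, 150 mm tall, standing on the bench off to the robot's right; leave alone. Origin: centre of its underside.
- tape: Roll of masking tape, 100 mm diameter, 25 mm high, lying on the bench off to the robot's left; leave alone. Origin: centre of its underside.
- screwdriver: Screwdriver lying on the bench beyond the track, about 200 mm long, along the track; leave alone. Origin: on its underside, near its middle.
Things that resemble listed ones, but are neither listed nor needed, are in the scene too. Leave any blue look-alike of the bar alone.

How it is judged (in metres and radians):
On the way, in this order (a step that is already met when the one before it is completed fails the run):
1. the stop block is off the rollers and on the mat, and every blank present is in the tote, the tote being still well short of the bay's end (horizontal distance between stop_block and mat below 0.04 m and height (world z) of stop_block below 0.012 m and angle between stop_block's own z axis and vertical below 0.15 rad and x of blank1 in the frame of tote between -0.062 and 0.062 m and y of blank1 in the frame of tote between -0.107 and 0.107 m and z of blank1 in the frame of tote between -0.005 and 0.055 m and x of blank2 in the frame of tote between -0.062 and 0.062 m and y of blank2 in the frame of tote between -0.107 and 0.107 m and z of blank2 in the frame of tote between -0.005 and 0.055 m and x of blank3 in the frame of tote between -0.062 and 0.062 m and y of blank3 in the frame of tote between -0.107 and 0.107 m and z of blank3 in the frame of tote between -0.005 and 0.055 m and x of blank4 in the frame of tote between -0.062 and 0.062 m and y of blank4 in the frame of tote between -0.107 and 0.107 m and z of blank4 in the frame of tote between -0.005 and 0.055 m and y of tote in the frame of bay above 0.1 m), for 0.2 s.
2. the loaded tote is fully home against the bay's end wall (y of tote in the frame of bay below 0.006 m and distance between tote and bay below 0.015 m and x of blank1 in the frame of tote between -0.062 and 0.062 m and y of blank1 in the frame of tote between -0.107 and 0.107 m and z of blank1 in the frame of tote between -0.005 and 0.055 m and x of blank2 in the frame of tote between -0.062 and 0.062 m and y of blank2 in the frame of tote between -0.107 and 0.107 m and z of blank2 in the frame of tote between -0.005 and 0.055 m and x of blank3 in the frame of tote between -0.062 and 0.062 m and y of blank3 in the frame of tote between -0.107 and 0.107 m and z of blank3 in the frame of tote between -0.005 and 0.055 m and x of blank4 in the frame of tote between -0.062 and 0.062 m and y of blank4 in the frame of tote between -0.107 and 0.107 m and z of blank4 in the frame of tote between -0.005 and 0.055 m), for 0.2 s.
At the end, for the whole second after the job is handed in: Stop block flat on the mat, its centre within 40 mm of the mat's; every blank present inside the tote; tote on the rollers within 6 mm of the bay's end wall; bar flat on the jig, within 3 mm of fence and end stop and within 2 degrees of parallel; all at rest and released (all of step 2 and horizontal distance between stop_block and mat below 0.04 m and height (world z) of stop_block below 0.012 m and angle between stop_block's own z axis and vertical below 0.15 rad and x of bar in the frame of jig_seat between -0.004 and 0.003 m and y of bar in the frame of jig_seat between -0.004 and 0.003 m and angle between the y axis of bar and the y axis of jig, either way round below 0.035 rad and z of bar in the frame of jig_seat below 0.005 m and angle between bar's own z axis and vertical below 0.1 rad and linear speed of each of blank1, blank2, blank3, blank4, tote, bar, stop_block below 0.02 m/s); the robot touches nothing.
It fails at once if the tote is lifted off the rollers or tipped (z of tote in the frame of track above 0.065 m or angle between tote's own z axis and vertical above 0.25 rad).
It fails at once if the glue bottle, tape or screwdriver is moved by more than 30 mm (distance of any of glue, tape, screwdriver from where it was at the start of the episode above 0.03 m).
Of blank1, blank2, blank3, blank4 only 2 to 4 are there at a start; the rules pass over those that are not, and their reading is None.
At some moment in a run one of blank1, blank2, blank3, blank4, bar may be knocked a few centimetres aside while the robot is not near it.
It also fails if it takes over 210 s, if anything falls off the work surface, if the arm or the gripper's body presses on something with over 40 N, if the wrist force passes 120 N, or if a joint passes its speed limit or range.

ROBOT

A 6-joint arm with a two-finger parallel gripper is mounted at the origin on the work surface. World frame = base frame: x ahead of the robot, y to its left, z up, the work surface at z = 0. Lengths are in mm, angles in rad, forces in N, time in s.
With the tool pointing down it reaches from about 325 to 850 mm from the base axis. Payload 15.5 kg.
Tool frame: the origin (TCP) lies at the very end of the fingers, on their centre line; the grasp point (between the pads) lies 19 mm behind it (r.grip_point_offset is the distance from the TCP to the grasp point, in mm); y points along the fingers, x is the direction in which the jaws open and shut, and the axes are right-handed (so a half turn about y gives the same grasp; the last joint's range is limited). The gripper opens to 91 mm and grips with 3 to 60 N. Pads are 32 mm wide; open, the fingers measure 118 mm over their backs; the gripper's body (76 mm by 178 mm) begins 60 mm behind the grasp point.
Start: joints at [1.052, 0.494, 1.345, -0, 1.302, -0.096], TCP at [256.443, 569.968, 213.915] pointing down, gripper open.
Joint ranges: [-2.91, 2.91], [-0.82, 2.16], [0.22, 2.67], [-1.22, 4.37], [0.12, 2.79], [-3.08, 3.08]. Speed limits (rad/s): [1.89, 1.89, 2.57, 3.01, 3.01, 3.01].

INTERFACE

Orientations are given as a unit quaternion [x, y, z, w].
In Python, from station import r, imaging gives the robot as it stands. The module is installed in compiled form; this text tells all that it offers.
- The arm moves only by the tool drive_tool, never from a script. Its argument "rows" is a list that holds one entry, the list of rows, each a list of 5 numbers: the shift along the tool's x, y, z in m, then the turn about the tool's y in degrees, then the closure, from -1 (fully open) to 1 (shut). A call has 1 to 10 rows; each row is the pose to reach, as a shift and turn from the pose commanded when the call began, along the tool's axes at that moment; what a row does not reach only later rows make up. A row lasts 1/8 s, in which the tool goes at most 62.5 mm and 10.7 degrees, less where a joint would pass 70% of its speed; a pose out of reach is approached as far as the arm can. A call with a gripper value outside its range is refused whole. The fingers move at their own pace and stop on an object; "squeeze" is the grip in N (left out, the last holds). Time passes only in rows, so rows that repeat a pose let the fingers close. It gives the time, the measured TCP pose, the force and the opening at its end, in the units of the state.
- r.get_obs(): the state, without advancing time (a new reading comes with each control period).
- imaging.capture(name): name is "scene" or "top"; returns a dict with "color" (384x512x3 uint8, red, green, blue), "mtx" (3x3 intrinsics, pixels), "position" and "rotation" of the camera in the world. Camera axes: x right, y down, z forward; pixel columns grow to the right and rows downward; lengths in mm; the calibration is good to about 2 mm. A picture is of the moment at which its call begins. There is no depth.
- r.finish_job(): hands the job in, once; it reports no verdict.
The state is a dict: "clock": time; "qpos": joint angles; "joint_vel": joint speeds; "joint_torque": joint torques, N m; "eef_pos": TCP position; "tcp_rot": TCP orientation; "wrist_force": force on the tool from outside, world axes, zero at the start; "ft_torque": the same for the moment, N m; "grip_width": finger opening in mm.
Only numpy, scipy, OpenCV 4.12 (cv2) and the standard library are available. Lean on these libraries where they do the work, as an engineer would, in place of code of your own. Each camera call takes 0.05 s, during which the arm holds its last target.

## Working session

There is one attempt and no reset: what is moved stays moved. The work goes in short steps, Python scripts to look and compute and a tool call to move; the robot and the scene stay as the last step left them, time stands still between calls to the robot, and variables do not carry over. Pictures are saved under pics/ and viewed, and the job is handed in when it is done.

Besides the shell and the picture viewer there is one more tool, called after "Request:" as name(argument=value, ...), one argument or row to a line, values as JSON. drive_tool: Moves the arm, as the interface text tells. Its arguments: {"type":"object","properties":{"rows":{"type":"array","items":{"type":"array","items":{"type":"array","items":{"type":"number"}}}},"squeeze":{"type":"number"}},"required":["rows"]}

```bash
mkdir -p pics; ls
python3 - <<'E'
from station import r, imaging
import cv2, numpy as np
o=r.get_obs()
for k,v in o.items(): print(k,np.round(v,3))
for n in ("scene","top"):
    c=imaging.capture(n); print(n,c["mtx"],c["position"],c["rotation"])
    cv2.imwrite(f"pics/{n}0.png",cv2.resize(c["color"][:,:,::-1],(800,600),interpolation=cv2.INTER_CUBIC))
E
```

```text
pics
clock 0.0
qpos [ 1.053  0.494  1.346 -0.     1.302 -0.096]
joint_vel [-0.    -0.    -0.001 -0.001  0.001 -0.001]
joint_torque [-8.0000e-03 -8.7883e+01 -3.8184e+01  7.0000e-02  5.3000e-02 -0.0000e+00]
eef_pos [256.246 569.639 213.323]
tcp_rot [ 0.594  0.384 -0.384 -0.594]
wrist_force [0.137 0.083 0.443]
ft_torque [ 0.021 -0.014 -0.079]
grip_width 91.151
scene [[408.00579859   0.         259.77656323]
 [  0.         408.00579859 191.23898747]
 [  0.           0.           1.        ]] [ 930.92362781 -808.04726628  949.18003242] [ 0.89223802  0.22241706 -0.09911068 -0.38028809]
top [[394.00085452   0.         246.84271945]
 [  0.         394.00085452 193.87772604]
 [  0.           0.           1.        ]] [ 321.514788     -6.98543438 1274.11181756] [-0.69762795  0.71422219 -0.0334897   0.0456109 ]
```

View pics/scene0.png

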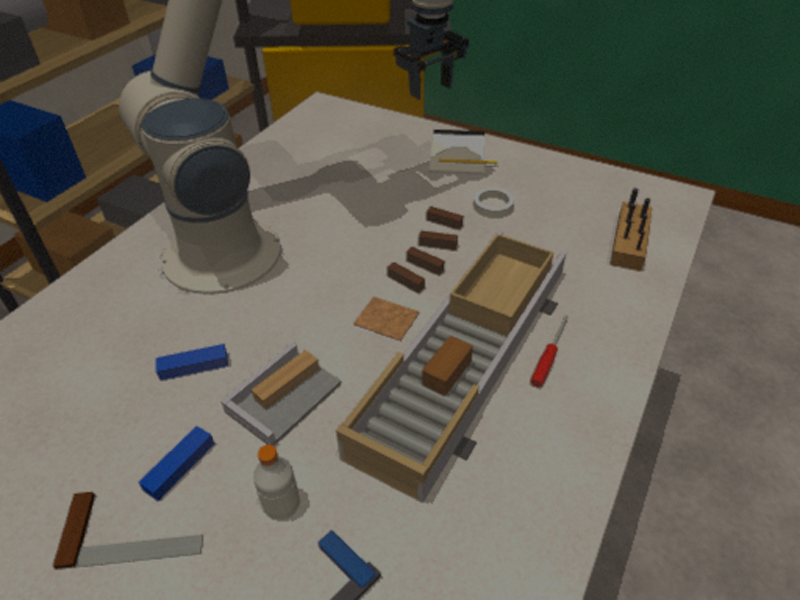

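View pics/top0.png

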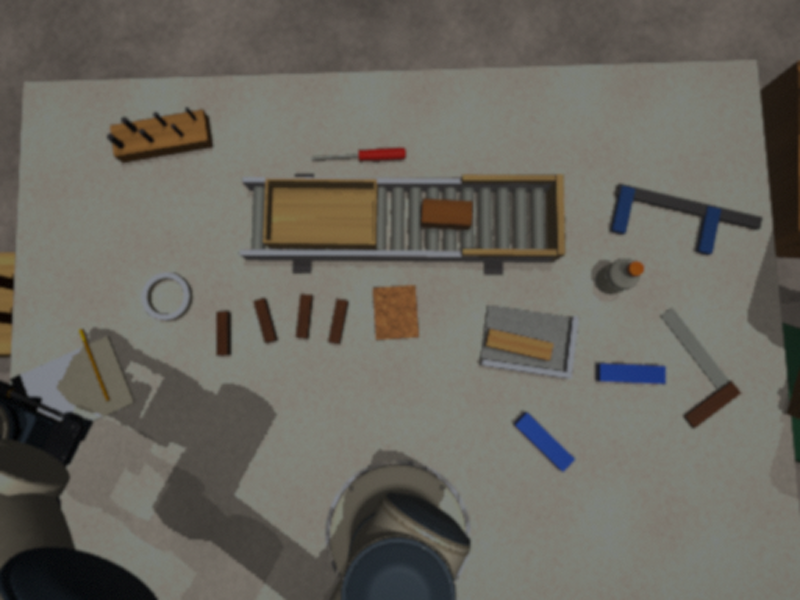

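```bash
cat > h.py <<'E'
from station import r, imaging
import cv2, numpy as np
from scipy.spatial.transform import Rotation as R
from scipy.optimize import minimize
def cap(n):
    c=imaging.capture(n); c["Rm"]=R.from_quat(c["rotation"]).as_matrix() if np.size(c["rotation"])==4 else np.array(c["rotation"]); c["p"]=np.array(c["position"]); return c
def proj(c,P):
    q=(np.atleast_2d(P)-c["p"])@c["Rm"]
    u=q@c["mtx"].T
    return u[:,:2]/u[:,2:]
def unproj(c,uv,z):
    uv=np.atleast_2d(uv).astype(float)
    d=np.c_[uv,np.ones(len(uv))]@np.linalg.inv(c["mtx"]).T@c["Rm"].T
    t=(z-c["p"][2])/d[:,2]
    return c["p"]+d*t[:,None]
def box(x,y,yaw,dims,z0):
    l,w,h=dims
    P=np.array([[sx*l/2,sy*w/2,z] for sx in(-1,1) for sy in(-1,1) for z in(0,h)])
    cy,sy=np.cos(yaw),np.sin(yaw)
    return P@np.array([[cy,sy,0],[-sy,cy,0],[0,0,1]])+[x,y,z0]
def crop(c,u,v,w,h,f,name,pts=None):
    im=c["color"][:,:,::-1].copy()
    u=int(max(0,u));v=int(max(0,v))
    im=cv2.resize(im[v:v+h,u:u+w],None,fx=f,fy=f,interpolation=cv2.INTER_CUBIC)
    if pts is not None:
        for p in pts: cv2.polylines(im,[np.round((np.asarray(p)-[u,v]+.5)*f).astype(int)],True,(0,255,0),1)
    cv2.imwrite("pics/"+name,im)
def hullmask(uv,shape,s=8):
    m=np.zeros(shape,np.uint8)
    hull=cv2.convexHull(uv.astype(np.float32))[:,0]
    cv2.fillConvexPoly(m,np.round(hull*16).astype(np.int32),255,lineType=cv2.LINE_AA,shift=4)
    return m
def fit(cams_masks,x0,dims,z0,step=(6,6,.1)):
    ms=[]
    for c,m in cams_masks:
        ms.append((c,cv2.GaussianBlur(m.astype(np.float32)/ (1 if m.max()<=1 else 255),(0,0),.8)))
    def cost(p):
        t=0
        for c,m in ms:
            hm=cv2.GaussianBlur(hullmask(proj(c,box(*p,dims,z0)),m.shape).astype(np.float32)/255,(0,0),.8)
            t+=((hm-m)**2).sum()/m.sum()
        return t
    s=np.array([x0]+[np.array(x0)+np.eye(3)[i]*step[i] for i in range(3)])
    o=minimize(cost,x0,method="Nelder-Mead",options=dict(initial_simplex=s,xatol=.05,fatol=1e-5,maxiter=300))
    return o.x,o.fun
def tool():
    o=r.get_obs(); M=R.from_quat(o["tcp_rot"]).as_matrix(); return np.array(o["eef_pos"]),M,o
E
python3 - <<'E'
from h import *
p,M,o=tool(); print(M.round(3))
c=cap("top"); s=cap("scene")
np.savez("init.npz",top=c["color"],scene=s["color"])
print(c["Rm"].round(3))
crop(c,120,100,200,150,4,"a_top.png"); crop(s,210,80,200,150,4,"a_sc.png"); crop(c,290,100,160,120,5,"b_top.png")
E
```

```text
[[ 0.41  -0.001 -0.912]
 [ 0.912 -0.001  0.41 ]
 [-0.001 -1.     0.   ]]
[[-0.022 -0.993  0.112]
 [-1.     0.024  0.016]
 [-0.018 -0.111 -0.994]]
```

View pics/a_top.png

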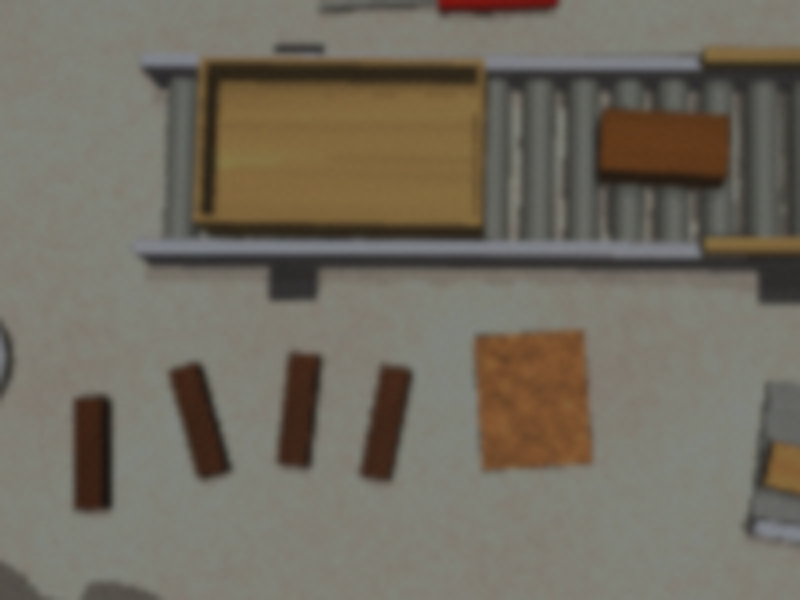

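View pics/a_sc.png

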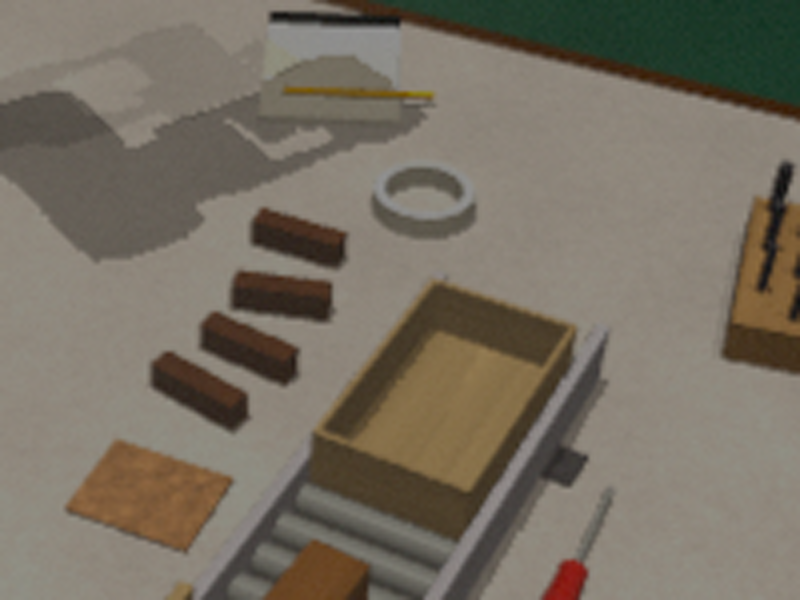

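View pics/b_top.png

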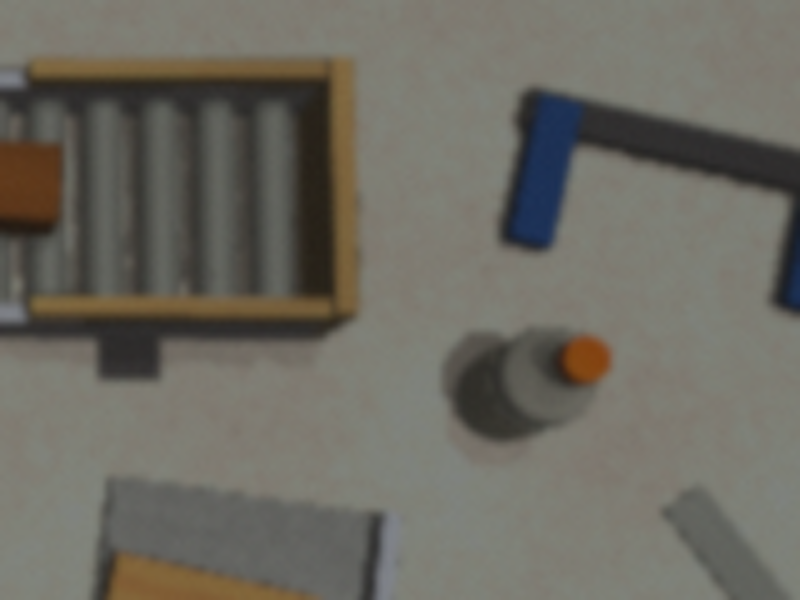

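Candidates, in the 800x600 top picture:
- Blanks: four dark ones at (223,333), (265,320), (305,316), (339,321). The try-square handle at (712,404) looks similar but isn't one.
- Stop block: (446,213). The tool rack at (160,133) isn't one.
- Bar: pale one on the jig at (520,346). The blue bars at (631,373), (545,440) and the clamp are to be left alone.

Close crops confirm these choices. Next I measure them.

```bash
cat >> h.py <<'E'
def seg(c,kind):
    hsv=cv2.cvtColor(c["color"],cv2.COLOR_RGB2HSV).astype(int); h,s,v=hsv[...,0],hsv[...,1],hsv[...,2]
    if kind=="blank": m=(s>90)&(v<88)&((h<12)|(h>172))
    if kind=="brown": m=(s>130)&(v>50)&(h<16)
    return (m).astype(np.uint8)
def comps(m,amin):
    n,l,st,ce=cv2.connectedComponentsWithStats(m,connectivity=4)
    return [((l==i).astype(np.uint8),st[i],ce[i]) for i in range(1,n) if st[i][4]>=amin]
E
python3 - <<'E'
from h import *
for n in("top","scene"):
    c=cap(n); hsv=cv2.cvtColor(c["color"],cv2.COLOR_RGB2HSV)
    f=1.5625
    pts=dict(top=dict(blank=(223,333),blank2=(339,321),block=(446,213),mat=(396,312),bar=(520,346),bench=(360,400),tote=(320,215),jig=(520,320)),
      scene=dict(blank=(445,216),blank2=(405,275),block=(450,360),blocks=(430,375),mat=(388,317),bar=(285,378),jig=(300,395)))[n]
    for k,(u,v) in pts.items():
        print(n,k,hsv[int(v/f)-1:int(v/f)+2,int(u/f)-1:int(u/f)+2].reshape(-1,3).mean(0).round(0))
E
```

```text
top blank [  9. 162.  57.]
top blank2 [ 10. 152.  61.]
top block [ 13. 182.  96.]
top mat [ 14. 158. 119.]
top bar [ 16. 147. 127.]
top bench [ 28.  21. 128.]
top tote [ 19. 133. 129.]
top jig [ 38.   9. 100.]
scene blank [ 12. 117.  63.]
scene blank2 [ 12. 127.  70.]
scene block [ 15. 174. 106.]
scene blocks [ 14. 146.  69.]
scene mat [ 15. 137. 131.]
scene bar [ 16. 131. 135.]
scene jig [ 23.  20. 106.]
```

```bash
cat >> h.py <<'E'
def sat(c,smin=75):
    hsv=cv2.cvtColor(c["color"],cv2.COLOR_RGB2HSV).astype(int)
    return ((hsv[...,1]>smin)&(hsv[...,0]<24)).astype(np.uint8)
def near(c,m,P,rad=25,amin=30):
    uv=proj(c,P)[0]; b=[k for k in comps(m,amin) if np.hypot(*(k[2]-uv))<rad]
    return min(b,key=lambda k:np.hypot(*(k[2]-uv)))
def locate(t,s,guess,dims,z0,use=("t","s"),smin=75,yaws=(0,)):
    P=[guess[0],guess[1],z0+dims[2]/2]; cm=[]
    for k,c in(("t",t),("s",s)):
        if k in use: cm.append((c,near(c,sat(c,smin),P)[0]))
    best=min((fit(cm,(guess[0],guess[1],y),dims,z0) for y in yaws),key=lambda q:q[1])
    return best
E
python3 - <<'E'
from h import *
t=cap("top"); s=cap("scene"); f=1.5625
for k,uv,dims,z0,yaws in [("b1",(223,333),(90,24,30),0,(0,.3,-.3)),("b2",(265,320),(90,24,30),0,(0,.3,-.3)),("b3",(305,316),(90,24,30),0,(0,.3,-.3)),("b4",(339,321),(90,24,30),0,(0,.3,-.3)),
   ("block",(446,213),(50,100,45),42,(0,.2,-.2)),("mat",(396,312),(110,90,5),0,(0,.2,-.2)),("bar",(520,346),(36,130,30),12,(0,.3,-.3))]:
    g=unproj(t,[uv[0]/f,uv[1]/f],z0+dims[2]/2)[0]
    for use in (("t","s"),("t",),("s",)):
        try:
            x,e=locate(t,s,g,dims,z0,use=use,yaws=yaws); print(k,use,x.round(2),round(e,3))
        except Exception as ex: print(k,use,"fail",ex)
E
```

```text
b1 ('t', 's') [408.98 348.59  -0.  ] 0.469
b1 ('t',) [4.0925e+02 3.4834e+02 1.0000e-02] 0.28
b1 ('s',) [ 4.0915e+02  3.5000e+02 -1.2000e-01] 0.177
b2 ('t', 's') [4.3509e+02 2.6250e+02 2.8000e-01] 0.427
b2 ('t',) [4.3432e+02 2.6337e+02 3.0000e-01] 0.261
b2 ('s',) [4.3314e+02 2.6174e+02 2.8000e-01] 0.159
b3 ('t', 's') [ 4.3982e+02  1.8267e+02 -1.6000e-01] 0.452
b3 ('t',) [ 4.4250e+02  1.8246e+02 -1.3000e-01] 0.265
b3 ('s',) [ 4.3923e+02  1.8311e+02 -2.4000e-01] 0.167
b4 ('t', 's') [ 4.2786e+02  1.1296e+02 -2.3000e-01] 0.403
b4 ('t',) [ 4.2801e+02  1.1276e+02 -1.8000e-01] 0.227
b4 ('s',) [ 4.2800e+02  1.1348e+02 -3.0000e-01] 0.157
block ('t', 's') [ 6.3522e+02 -1.1209e+02 -7.0000e-02] 0.122
block ('t',) [ 6.3578e+02 -1.1187e+02 -1.0000e-01] 0.058
block ('s',) [ 6.3429e+02 -1.1067e+02 -2.0000e-02] 0.056
mat ('t', 's') [ 4.461e+02 -6.300e+00  5.000e-02] 0.078
mat ('t',) [ 4.4616e+02 -5.7000e+00  5.0000e-02] 0.028
mat ('s',) [ 4.4619e+02 -5.7800e+00  3.0000e-02] 0.049
bar ('t', 's') [ 3.7205e+02 -2.5162e+02 -2.4000e-01] 0.102
bar ('t',) [ 3.7228e+02 -2.5174e+02 -2.5000e-01] 0.052
bar ('s',) [ 3.7144e+02 -2.5198e+02 -2.4000e-01] 0.048
```

```bash
cat >> h.py <<'E'
def rect(cx,cy,yaw,x0,x1,y0,y1,z):
    P=np.array([[x0,y0],[x1,y0],[x1,y1],[x0,y1]]); c,s=np.cos(yaw),np.sin(yaw)
    return np.c_[P@np.array([[c,s],[-s,c]])+[cx,cy],np.full(4,z)]
E
python3 - <<'E'
from h import *
t=cap("top"); s=cap("scene"); f=1.5625
for use in (("t",),("s",)):
  for sm in (60,75,90):
    m=near(t if use==("t",) else s,sat(t if use==("t",) else s,sm),[640,150,70],40)
    print(use,sm,m[1],locate(t,s,(640,150),(130,220,55),42,use=use,smin=sm))
# cheeks/end wall comp
m=[k for k in comps(sat(t,60),200)]
for k in m: print(k[1],k[2])
E
```

```text
('t',) 60 [ 168  114   74   45 3239] (array([ 6.41283463e+02,  1.38329892e+02, -4.64586998e-02]), np.float64(0.015336507931351662))
('t',) 75 [ 168  114   74   45 3165] (array([ 6.40514407e+02,  1.38689377e+02, -4.26149598e-02]), np.float64(0.0290704183280468))
('t',) 90 [ 168  115   74   44 3109] (array([ 6.40985830e+02,  1.37860209e+02, -4.37634305e-02]), np.float64(0.0404333658516407))
('s',) 60 [ 287  150   67   65 2628] (array([ 6.38100331e+02,  1.37238399e+02, -3.16666728e-02]), np.float64(0.01875194162130356))
('s',) 75 [ 287  150   67   65 2583] (array([ 6.38720046e+02,  1.36389811e+02, -2.63021341e-02]), np.float64(0.029698766767978668))
('s',) 90 [ 288  150   66   65 2543] (array([ 6.38353457e+02,  1.39278799e+02, -2.02792646e-02]), np.float64(0.03825528174638748))
[ 487   38   25  127 2381] [501.52708946 100.77782444]
[  70   70   66   34 1565] [102.90926518  86.65942492]
[229  94  31  10 266] [244.12030075  98.30827068]
[ 295  111   67   55 1189] [339.21278385 138.68376787]
[ 168  114   74   45 3239] [204.54831738 136.14047546]
[269 126  34  21 624] [285.42307692 136.33333333]
[  0 161  10  68 567] [  3.76895944 192.37213404]
[238 182  30  36 969] [252.84726522 199.44478844]
[190 188  10  29 211] [194.25592417 201.63033175]
[163 191  14  28 213] [169.21126761 204.66197183]
[210 191  12  29 215] [215.91162791 205.33953488]
[138 199   9  29 225] [142.48 212.96]
[ 51 210  20  48 200] [ 60.635 235.24 ]
[310 210  44  21 538] [331.85687732 220.12453532]
[438 244  36  30 386] [455.48186528 258.56994819]
```

Run:
```python
from h import *
t=cap("top"); s=cap("scene")
A=unproj(t,[[361,111.9],[361.3,163.2]],90); B=unproj(t,[[155,113.7],[154,161.5]],62)
print(A.round(1),B.round(1))
a=A.mean(0)[:2];b=B.mean(0)[:2]; d=(b-a); L=np.hypot(*d); d/=L; yaw=np.arctan2(-d[0],d[1]); o=a+d*327; print(L,yaw,o)
def mdl(c,o,yaw):
    return [proj(c,rect(*o,yaw,x0,x1,y0,y1,z)) for x0,x1,y0,y1,z in [(-81,81,-327,-127,85),(-69,69,-312,318,62),(-81,81,-327,318,62),(-81,81,-327,-312,90)]]
for oo,yy in [(o,yaw)]:
  for n,c in(("t",t),("s",s)):
    tp=proj(c,rect(640,138,-.035,-65,65,-110,110,97))
    u=(145,95) if n=="t" else (210,140)
    crop(c,*u,230 if n=="t" else 170,90 if n=="t" else 180,3.4 if n=="t" else 3.3,f"trk_{n}.png",mdl(c,oo,yy)+[tp])
```

```text
[[ 700.2 -345.4   90. ]
 [ 540.  -337.6   90. ]] [[721.9 298.8  62. ]
 [567.4 301.4  62. ]]
642.0580666330593 -0.038218841554032344 [632.60346449 -14.74532583]
```

View pics/trk_t.png

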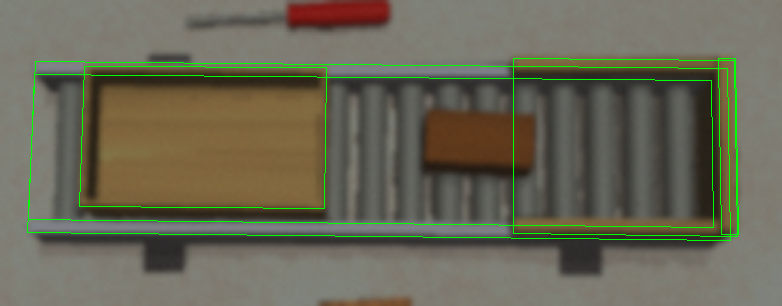

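View pics/trk_s.png

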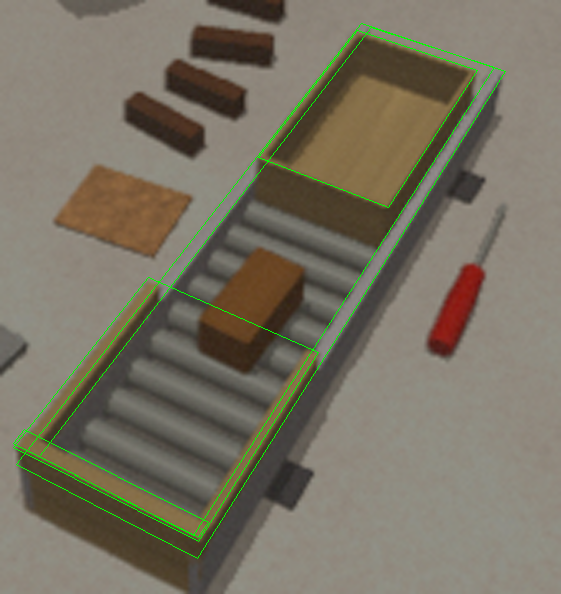

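```bash
cat >> h.py <<'E'
def plan(wps):
    """wps: (x,y,z,heading deg of jaw axis)"""
    p,M,o=tool(); hd=np.degrees(np.arctan2(M[1,0],M[0,0]))
    print("t",round(float(np.ravel(o["clock"])[0]),2),"tcp",p.round(1),"head",hd.round(1),"grip",np.round(o["grip_width"],1),"F",np.round(o["wrist_force"],1),"q6",round(float(o["qpos"][5]),2))
    pp,ph=p,hd
    for x,y,z,h in wps:
        # choose equivalent heading nearest current
        dh=(h-hd+90)%180-90
        s=M.T@(np.array([x,y,z])-p)/1000
        n=max(np.linalg.norm(np.array([x,y,z])-pp)/62.5,abs(hd+dh-ph)/10.7)
        print((x,y,z,h),"->",s.round(4),"turn",round(-dh,1),"rows>=%.1f"%n)
        pp=np.array([x,y,z]);ph=hd+dh
E
python3 - <<'E'
from h import *
plan([(409,348.5,110,90),(409,348.5,6,90)])
E
```

```text
t 0.6 tcp [256.4 570.  213.9] head 65.8 grip 91.2 F [ 0.1 -1.1 -0.8] q6 -0.1
(409, 348.5, 110, 90) -> [-0.1394  0.1039 -0.23  ] turn -24.2 rows>=4.6
(409, 348.5, 6, 90) -> [-0.1394  0.2079 -0.23  ] turn -24.2 rows>=1.7
```

Request:
drive_tool(
  rows=[
    [[-0.139,0.104,-0.23,-24.2,-0.2],[-0.139,0.104,-0.23,-24.2,-0.2],[-0.139,0.104,-0.23,-24.2,-0.2],[-0.139,0.104,-0.23,-24.2,-0.2],[-0.139,0.104,-0.23,-24.2,-0.2],[-0.139,0.104,-0.23,-24.2,-0.2]],
  ],
  squeeze=25,
)

```text
clock: 1.35
eef_pos: [410.1, 346.4, 108.9]
tcp_rot: [-0.501, -0.498, 0.5, 0.501]
wrist_force: [0.8, -0.2, 0.1]
grip_width: 54.8
```

Run:
```python
from h import *
t=cap("top"); s=cap("scene")
for use in(("t","s"),("s",)):
    try: print(locate(t,s,(409,348.5),(90,24,30),0,use=use,yaws=(0,.3,-.3)))
    except Exception as e: print(e)
plan([(409,348.5,110,90),(409,348.5,6,90)])
crop(s,210,60,200,150,4,"c_sc.png",[proj(s,rect(409,348.5,0,-45,45,-12,12,30))])
```

```text
(array([ 4.07559235e+02,  3.46188800e+02, -1.10107720e-01]), np.float64(4.998114109039307))
(array([ 4.09479125e+02,  3.48534019e+02, -7.32454455e-02]), np.float64(0.13941597938537598))
t 1.45 tcp [409.3 348.9 110. ] head 89.9 grip 54.6 F [-1.2  0.3 -0.7] q6 -0.97
(409, 348.5, 110, 90) -> [-0.0004  0.      0.0003] turn -0.1 rows>=0.0
(409, 348.5, 6, 90) -> [-0.0004  0.104   0.0003] turn -0.1 rows>=1.7
```

View pics/c_sc.png

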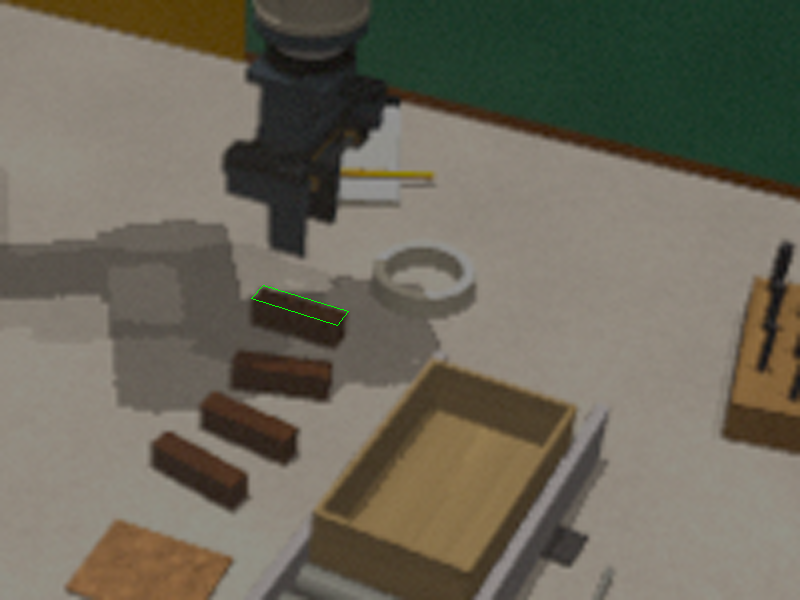

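Picture: blank 1 is at (299,315) in the crop, under the hovering gripper, and the projected outline fits it. Descend, close, lift.

Request:
drive_tool(
  rows=[
    [[0,0.055,0,0,-0.2],[0,0.104,0,0,-0.2],[0,0.104,0,0,-0.2],[0,0.104,0,0,0.8],[0,0.104,0,0,0.8],[0,0.104,0,0,0.8],[0,0.104,0,0,0.8],[0,0.06,0,0,0.8],[0,0,0,0,0.8],[0,-0.03,0,0,0.8]],
  ],
)

```text
clock: 2.7
eef_pos: [409.9, 349.3, 143.2]
tcp_rot: [0.5, 0.501, -0.499, -0.5]
wrist_force: [0.2, 0.8, -0.1]
grip_width: 23.8
```

Run:
```python
from h import *
def T(x,y): # tote frame -> world
    c,s=np.cos(-.035),np.sin(-.035); return 640+c*x-s*y,138+s*x+c*y
x,y=T(0,78)
plan([(x,y,140,88),(x,y,62,88)])
s=cap("scene");crop(s,210,60,200,150,4,"d_sc.png")
```

```text
t 2.7 tcp [409.9 349.3 143.2] head 90.0 grip 23.8 F [ 0.2  0.8 -0.1] q6 -0.98
(np.float64(642.7294426591383), np.float64(215.95222987683212), 140, 88) -> [-0.1332  0.0036 -0.2329] turn 2.0 rows>=4.3
(np.float64(642.7294426591383), np.float64(215.95222987683212), 62, 88) -> [-0.1334  0.0816 -0.2327] turn 2.0 rows>=1.2
```

View pics/d_sc.png

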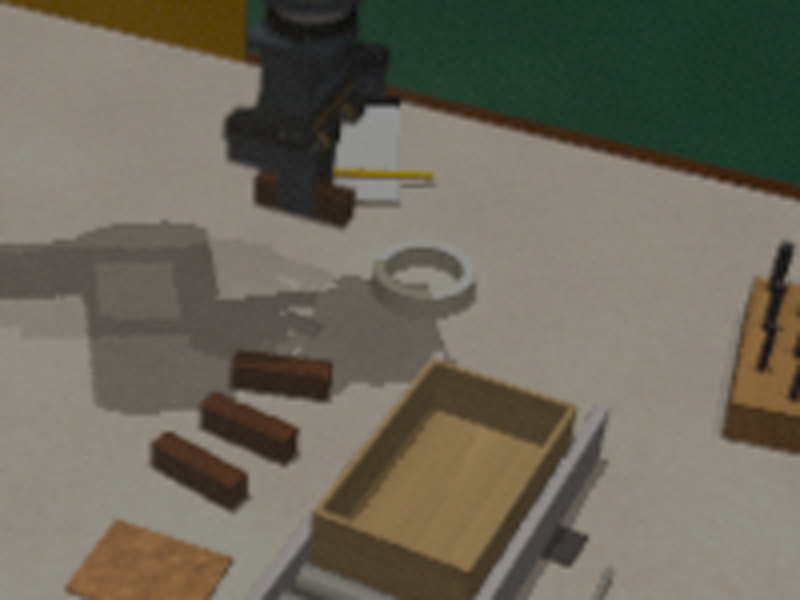

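Request:
drive_tool(
  rows=[
    [[-0.035,0,-0.058,2,0.8],[-0.07,0,-0.116,2,0.8],[-0.105,0,-0.175,2,0.8],[-0.1405,0.004,-0.2329,2,0.8],[-0.1405,0.004,-0.2329,2,0.8],[-0.1405,0.004,-0.2329,2,0.8]],
  ],
)

```text
clock: 3.5
eef_pos: [642.9, 207.0, 135.5]
tcp_rot: [-0.509, -0.491, 0.491, 0.509]
wrist_force: [-0.6, 0.2, -0.8]
grip_width: 23.6
```

```bash
cat >> h.py <<'E'
def T(x,y): # tote frame -> world
    c,s=np.cos(-.035),np.sin(-.035); return 640+c*x-s*y,138+s*x+c*y
E
python3 - <<'E'
from h import *
x,y=T(0,71)
plan([(x,y,140,88),(x,y,57,88)])
s=cap("scene");t=cap("top")
a=s["color"][60:210,210:410];b=t["color"][60:210,110:310]
cv2.imwrite("pics/e.png",cv2.resize(np.hstack([a,b])[:,:,::-1],(800,300),interpolation=cv2.INTER_CUBIC))
print(locate(t,s,(640,138),(130,220,55),42,use=("t",),smin=60))
E
```

```text
t 3.5 tcp [642.9 207.  135.5] head 87.9 grip 23.6 F [-0.6  0.2 -0.8] q6 -1.31
(np.float64(642.4844926769078), np.float64(208.95651693916767), 140, 88) -> [ 0.002  -0.0045  0.0005] turn -0.1 rows>=0.1
(np.float64(642.4844926769078), np.float64(208.95651693916767), 57, 88) -> [0.002  0.0785 0.0005] turn -0.1 rows>=1.3
(array([6.38673603e+02, 9.43825012e+01, 1.42529766e-02]), np.float64(0.7230022549629211))
```

View pics/e.png

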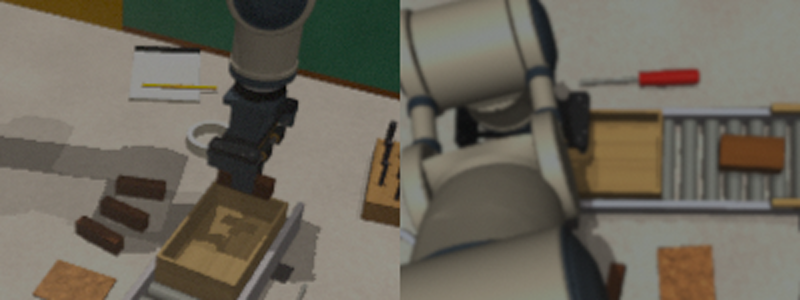

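The gripper and blank are over the tote's far end, with the walls clear. Lower and release with a partial opening.

Request:
drive_tool(
  rows=[
    [[0.001,0.03,0,0,0.8],[0.001,0.06,0,0,0.8],[0.001,0.081,0,0,0.8],[0.001,0.081,0,0,0.8],[0.001,0.081,0,0,0.2],[0.001,0.081,0,0,0.2],[0.001,0.081,0,0,0.2],[0.001,0.04,0,0,0.2],[0.001,0,0,0,0.2],[0.001,-0.01,0,0,0.2]],
  ],
)

```text
clock: 4.85
eef_pos: [643.3, 209.5, 149.0]
tcp_rot: [0.51, 0.492, -0.49, -0.508]
wrist_force: [-0.2, -0.5, -0.2]
grip_width: 36.1
```

Run:
```python
from h import *
t=cap("top"); s=cap("scene")
plan([(434.5,262.5,130,106),(434.5,262.5,110,106)])
print(locate(t,s,(434.5,262.5),(90,24,30),0,use=("s",),yaws=(0.3,)))
a=s["color"][60:210,210:410];b=t["color"][60:210,110:310]
cv2.imwrite("pics/f.png",cv2.resize(np.hstack([a,b])[:,:,::-1],(800,300),interpolation=cv2.INTER_CUBIC))
```

```text
t 4.95 tcp [642.5 209.3 147. ] head 88.0 grip 36.6 F [-0.5  0.8 -0.8] q6 -1.31
(434.5, 262.5, 130, 106) -> [0.0458 0.0167 0.2098] turn -18.0 rows>=3.4
(434.5, 262.5, 110, 106) -> [0.0458 0.0367 0.2098] turn -18.0 rows>=0.3
(array([4.33696759e+02, 2.61798611e+02, 2.90316358e-01]), np.float64(0.14526242017745972))
```

View pics/f.png

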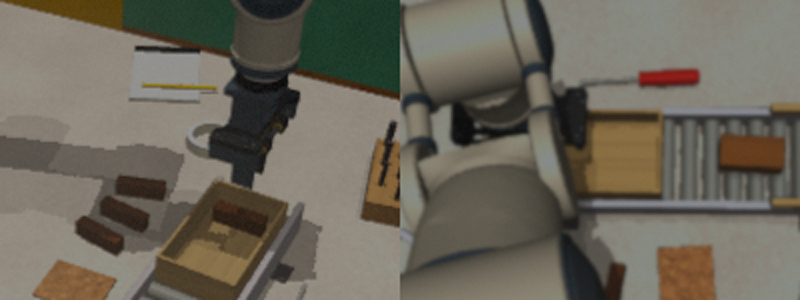

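Blank 1 lies at the far end inside the tote (crop (240,217)). Next is blank 2.

Request:
drive_tool(
  rows=[
    [[0.011,0,0.052,-9,-0.1],[0.023,0,0.105,-18,-0.1],[0.034,0,0.157,-18.3,-0.1],[0.046,0.03,0.21,-18.3,-0.1],[0.046,0.05,0.21,-18.3,-0.1],[0.046,0.05,0.21,-18.3,-0.1],[0.046,0.1,0.21,-18.3,-0.1],[0.046,0.141,0.21,-18.3,-0.1],[0.046,0.141,0.21,-18.3,-0.1],[0.046,0.141,0.21,-18.3,0.8]],
  ],
)

```text
clock: 6.2
eef_pos: [434.4, 262.5, 5.2]
tcp_rot: [-0.424, -0.566, 0.566, 0.424]
wrist_force: [-0.6, 0.9, 0.5]
grip_width: 42.8
```

Request:
drive_tool(
  rows=[
    [[0,0,0,0,0.8],[0,0,0,0,0.8],[0,0,0,0,0.8],[0,-0.06,0,0,0.8],[0,-0.12,0,0,0.8],[0,-0.134,0,0,0.8]],
  ],
)

```text
clock: 6.95
eef_pos: [435.2, 263.3, 142.6]
tcp_rot: [0.425, 0.568, -0.564, -0.423]
wrist_force: [-0.3, -0.2, -1.8]
grip_width: 24.0
```

Run:
```python
from h import *
s=cap("scene")
x,y=T(0,24)
plan([(x,y,140,88),(x,y,57,88)])
crop(s,210,60,200,150,4,"g.png")
```

```text
t 7.0 tcp [435.1 263.3 142.5] head 106.3 grip 23.8 F [1.8 1.  1.6] q6 -1.43
(np.float64(640.839828510504), np.float64(161.98530150056374), 140, 88) -> [-0.1549  0.0032 -0.1691] turn 18.3 rows>=3.7
(np.float64(640.839828510504), np.float64(161.98530150056374), 57, 88) -> [-0.155   0.0862 -0.1686] turn 18.3 rows>=1.3
```

View pics/g.png

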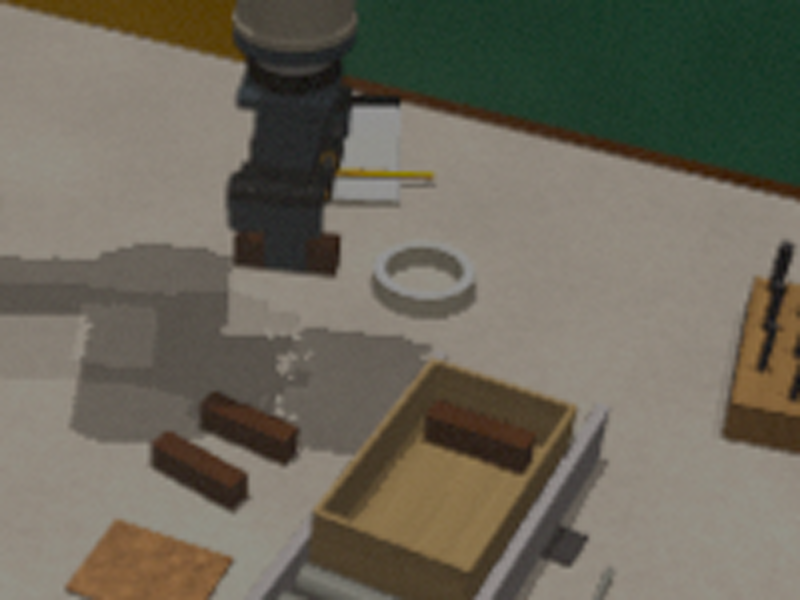

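Blank 2 is held (crop (285,252)) and blank 1 is inside the tote at (480,435). Placing blank 2.

Request:
drive_tool(
  rows=[
    [[-0.04,0,-0.043,5,0.8],[-0.08,0,-0.086,10,0.8],[-0.12,0,-0.13,15,0.8],[-0.155,0,-0.169,18.3,0.8],[-0.155,0,-0.169,18.3,0.8],[-0.155,0,-0.169,18.3,0.8],[-0.155,0.045,-0.169,18.3,0.8],[-0.155,0.083,-0.169,18.3,0.8],[-0.155,0.083,-0.169,18.3,0.8],[-0.155,0.083,-0.169,18.3,0.25]],
  ],
)

```text
clock: 8.25
eef_pos: [639.1, 161.8, 56.8]
tcp_rot: [0.509, 0.491, -0.491, -0.509]
wrist_force: [0.4, -0.6, 1.3]
grip_width: 31.2
```

Request:
drive_tool(
  rows=[
    [[0,0,0,0,0.25],[0,0,0,0,0.25],[0,-0.05,0,0,0.25],[0,-0.085,0,0,0.25]],
  ],
)

```text
clock: 8.75
eef_pos: [639.8, 161.3, 143.1]
tcp_rot: [0.509, 0.492, -0.491, -0.508]
wrist_force: [0.6, -0.3, 0.9]
grip_width: 34.2
```

Run:
```python
from h import *
s=cap("scene");t=cap("top")
x,e=locate(t,s,(440,182.5),(90,24,30),0,use=("s",),yaws=(-.2,)); print(x,e)
try: print(locate(t,s,(440,182.5),(90,24,30),0,use=("t",),yaws=(-.2,)))
except Exception as ex: print(ex)
plan([(440.5,182.8,110,80.8),(440.5,182.8,6,80.8)])
crop(s,210,60,200,150,4,"h.png")
```

```text
[ 4.41828463e+02  1.81904273e+02 -1.79357157e-01] 0.14075006544589996
min() iterable argument is empty
t 8.85 tcp [641.7 161.6 145.6] head 88.0 grip 34.0 F [0.2 0.1 0.2] q6 -1.38
(440.5, 182.8, 110, 80.8) -> [0.0141 0.0342 0.202 ] turn 7.2 rows>=3.3
(440.5, 182.8, 6, 80.8) -> [0.0139 0.1382 0.2027] turn 7.2 rows>=1.7
```

View pics/h.png

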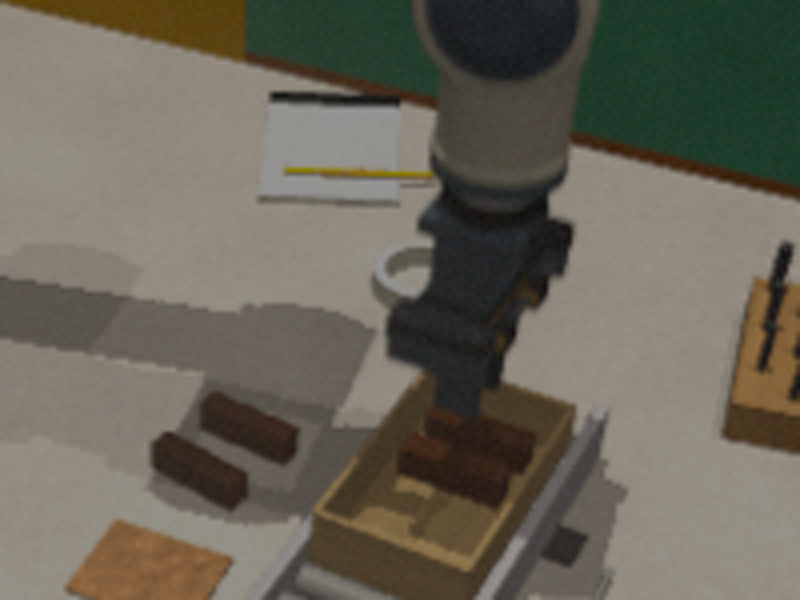

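Both blanks are in the tote, at (485,440) and (455,470). Next is blank 3.

Request:
drive_tool(
  rows=[
    [[0.004,0,0.05,4,0],[0.007,0,0.1,7.5,0],[0.011,0,0.15,7.5,0],[0.014,0.02,0.202,7.5,0],[0.014,0.04,0.202,7.5,0],[0.014,0.04,0.202,7.5,0],[0.014,0.09,0.202,7.5,0],[0.014,0.136,0.202,7.5,0],[0.014,0.136,0.202,7.5,0],[0.014,0.136,0.202,7.5,0.8]],
  ],
)

```text
clock: 10.1
eef_pos: [438.8, 182.4, 5.3]
tcp_rot: [0.54, 0.457, -0.457, -0.54]
wrist_force: [-0.7, 0.2, -0.5]
grip_width: 38.1
```

Request:
drive_tool(
  rows=[
    [[0,0,0,0,0.8],[0,0,0,0,0.8],[0,0,0,0,0.8],[0,-0.06,0,0,0.8],[0,-0.12,0,0,0.8],[0,-0.134,0,0,0.8]],
  ],
)

```text
clock: 10.85
eef_pos: [439.6, 182.8, 142.7]
tcp_rot: [0.541, 0.459, -0.455, -0.539]
wrist_force: [0.1, 0.4, -2.0]
grip_width: 23.9
```

Run:
```python
from h import *
s=cap("scene")
x,y=T(0,-24)
plan([(x,y,140,88),(x,y,57,88)])
crop(s,210,60,200,150,4,"i.png")
```

```text
t 10.9 tcp [439.5 182.8 142.5] head 80.5 grip 24.1 F [ 1.4 -0.3  1.6] q6 -1.14
(np.float64(639.160171489496), np.float64(114.01469849943628), 140, 88) -> [-0.0348  0.0035 -0.2082] turn -7.5 rows>=3.4
(np.float64(639.160171489496), np.float64(114.01469849943628), 57, 88) -> [-0.035   0.0865 -0.2078] turn -7.5 rows>=1.3
```

View pics/i.png

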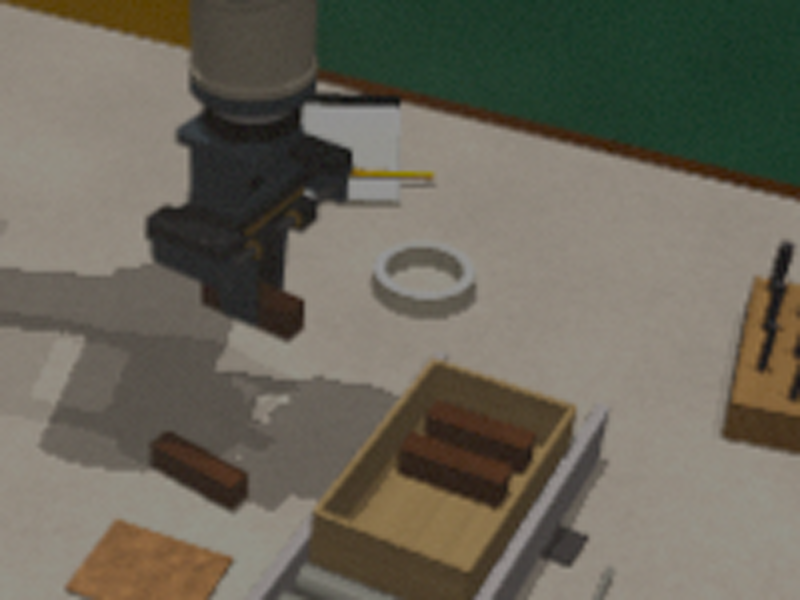

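Blank 3 is held at (255,305). Placing it at tote y = -24.

Request:
drive_tool(
  rows=[
    [[-0.009,0,-0.052,-4,0.8],[-0.018,0,-0.104,-7.5,0.8],[-0.026,0,-0.156,-7.5,0.8],[-0.035,0,-0.208,-7.5,0.8],[-0.035,0,-0.208,-7.5,0.8],[-0.035,0,-0.208,-7.5,0.8],[-0.035,0.045,-0.208,-7.5,0.8],[-0.035,0.083,-0.208,-7.5,0.8],[-0.035,0.083,-0.208,-7.5,0.8],[-0.035,0.083,-0.208,-7.5,0.25]],
  ],
)

```text
clock: 12.15
eef_pos: [637.0, 113.8, 56.8]
tcp_rot: [-0.509, -0.491, 0.491, 0.509]
wrist_force: [0.9, -0.9, 0.2]
grip_width: 31.2
```

Request:
drive_tool(
  rows=[
    [[0,0,0,0,0.25],[0,0,0,0,0.25],[0,-0.05,0,0,0.25],[0,-0.085,0,0,0.25]],
  ],
)

```text
clock: 12.65
eef_pos: [637.8, 113.4, 143.1]
tcp_rot: [0.509, 0.491, -0.491, -0.508]
wrist_force: [-0.6, 1.1, -0.2]
grip_width: 34.5
```

Run:
```python
from h import *
s=cap("scene");t=cap("top")
x,e=locate(t,s,(428,113),(90,24,30),0,use=("s",),yaws=(-.2,)); print(x,e)
try: print(locate(t,s,(428,113),(90,24,30),0,use=("t",),yaws=(-.2,)))
except Exception as ex: print(ex)
plan([(428.2,113,110,78),(428.2,113,6,78)])
crop(s,210,60,200,150,4,"j.png")
```

```text
[ 4.28457058e+02  1.11595545e+02 -2.91001246e-01] 0.14724208414554596
min() iterable argument is empty
t 12.75 tcp [639.6 113.6 145.5] head 88.0 grip 34.0 F [-0.1 -0.2  0.4] q6 -1.45
(428.2, 113, 110, 78) -> [-0.0081  0.034   0.2115] turn 10.0 rows>=3.4
(428.2, 113, 6, 78) -> [-0.0082  0.138   0.2122] turn 10.0 rows>=1.7
```

View pics/j.png

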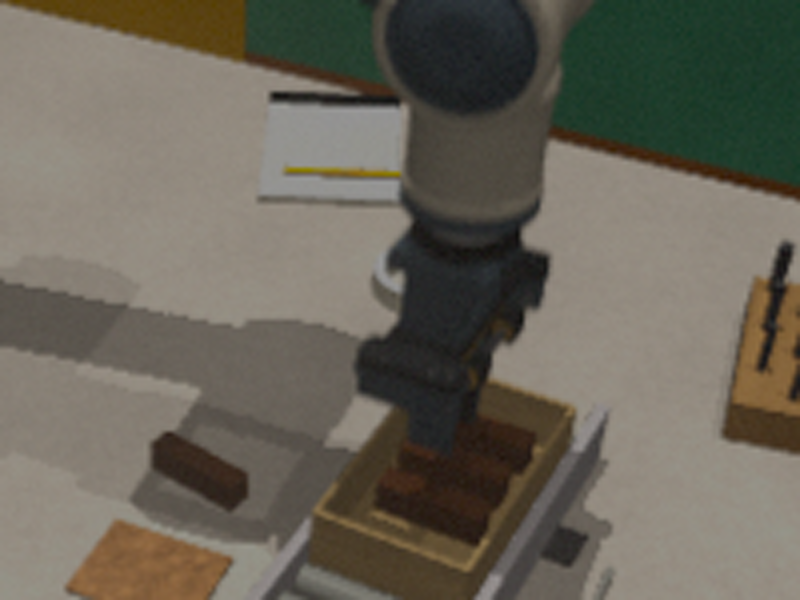

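Three blanks are in the tote; blank 4 is still at (200,470) in the crop.

Request:
drive_tool(
  rows=[
    [[-0.002,0,0.052,5,0],[-0.004,0,0.104,11,0],[-0.006,0,0.156,11,0],[-0.008,0.02,0.212,11,0],[-0.008,0.04,0.212,11,0],[-0.008,0.04,0.212,11,0],[-0.008,0.09,0.212,11,0],[-0.008,0.136,0.212,11,0],[-0.008,0.136,0.212,11,0],[-0.008,0.136,0.212,11,0.8]],
  ],
)

```text
clock: 14.0
eef_pos: [426.1, 112.9, 5.3]
tcp_rot: [0.554, 0.44, -0.44, -0.553]
wrist_force: [-1.3, 1.1, 0.6]
grip_width: 38.3
```

Request:
drive_tool(
  rows=[
    [[0,0,0,0,0.8],[0,0,0,0,0.8],[0,0,0,0,0.8],[0,-0.06,0,0,0.8],[0,-0.12,0,0,0.8],[0,-0.134,0,0,0.8]],
  ],
)

```text
clock: 14.75
eef_pos: [426.8, 113.1, 142.6]
tcp_rot: [0.555, 0.442, -0.438, -0.552]
wrist_force: [-0.2, 0.5, -0.5]
grip_width: 23.8
```

Run:
```python
from h import *
s=cap("scene")
x,y=T(0,-71)
plan([(x,y,140,88),(x,y,57,88)])
crop(s,210,60,200,150,4,"k.png")
```

```text
t 14.8 tcp [426.8 113.1 142.7] head 77.0 grip 23.9 F [0.6 0.4 1.9] q6 -1.22
(np.float64(637.5155073230922), np.float64(67.04348306083232), 140, 88) -> [ 0.0026  0.004  -0.2156] turn -11.0 rows>=3.5
(np.float64(637.5155073230922), np.float64(67.04348306083232), 57, 88) -> [ 0.0024  0.0869 -0.2152] turn -11.0 rows>=1.3
```

View pics/k.png

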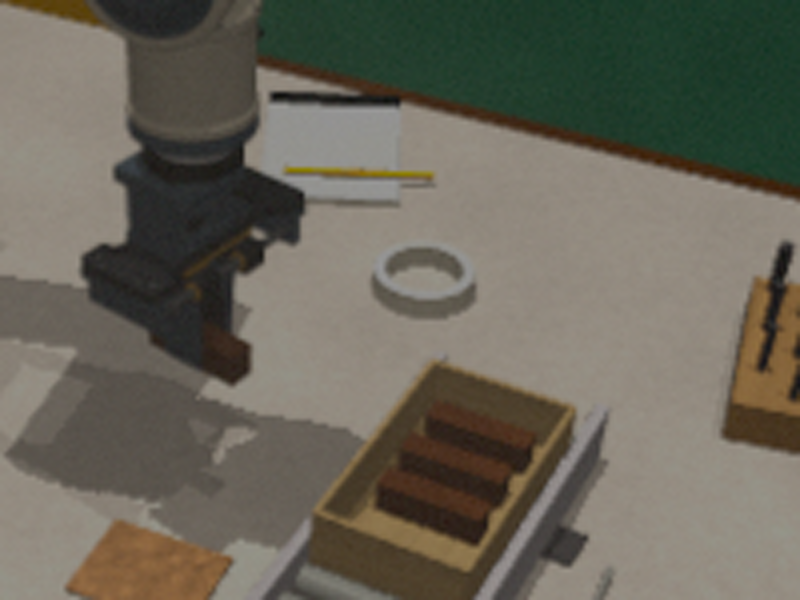

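Request:
drive_tool(
  rows=[
    [[0.001,0,-0.054,-5,0.8],[0.002,0,-0.108,-11,0.8],[0.003,0,-0.162,-11,0.8],[0.0035,0,-0.2155,-11,0.8],[0.0035,0,-0.2155,-11,0.8],[0.0035,0,-0.2155,-11,0.8],[0.0035,0.045,-0.2155,-11,0.8],[0.0035,0.083,-0.2155,-11,0.8],[0.0035,0.083,-0.2155,-11,0.8],[0.0035,0.083,-0.2155,-11,0.27]],
  ],
)

```text
clock: 16.05
eef_pos: [635.7, 68.0, 57.0]
tcp_rot: [0.509, 0.491, -0.491, -0.509]
wrist_force: [0.9, 0.1, 0.8]
grip_width: 30.8
```

Request:
drive_tool(
  rows=[
    [[0,0,0,0,0.27],[0,0,0,0,0.27],[0,-0.05,0,0,0.27],[0,-0.085,0,0,0.27]],
  ],
)

```text
clock: 16.55
eef_pos: [636.3, 67.7, 143.1]
tcp_rot: [0.509, 0.491, -0.491, -0.508]
wrist_force: [0.6, 0.1, 0.2]
grip_width: 33.1
```

Run:
```python
from h import *
s=cap("scene");t=cap("top")
for use in(("s",),("t",)):
  for sm in (75,110):
    try: print(use,locate(t,s,(635.5,-112),(50,100,45),42,use=use,yaws=(-.05,),smin=sm))
    except Exception as ex: print(ex)
plan([(635.5,-112,150,-2),(635.5,-112,58,-2)])
crop(s,210,60,200,200,3,"l.png")
```

```text
('s',) (array([ 6.34167760e+02, -1.11070187e+02, -2.74275456e-02]), np.float64(0.05828423053026199))
('s',) (array([ 6.34156198e+02, -1.09841675e+02, -5.42380200e-03]), np.float64(0.10150904953479767))
('t',) (array([ 6.35824728e+02, -1.12021423e+02, -9.30259989e-02]), np.float64(0.05941832810640335))
('t',) (array([ 6.34965414e+02, -1.12192920e+02, -9.14683145e-02]), np.float64(0.1406368762254715))
t 16.65 tcp [638.2  67.8 145.4] head 88.0 grip 33.1 F [ 0.  -0.1  1.3] q6 -1.52
(635.5, -112, 150, -2) -> [-0.1798 -0.0046 -0.0037] turn 90.0 rows>=8.4
(635.5, -112, 58, -2) -> [-0.1798  0.0874 -0.003 ] turn 90.0 rows>=1.5
```

View pics/l.png

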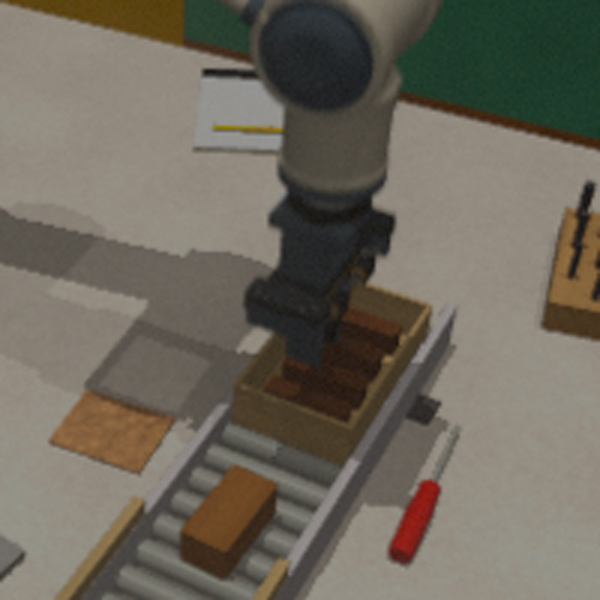

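All four blanks are in the tote, and the stop block is still on the rollers at (230,520). Moving over it with the jaw axis across the track.

Request:
drive_tool(
  rows=[
    [[-0.02,-0.005,0,10.5,-0.54],[-0.04,-0.005,0,21,-0.54],[-0.06,-0.005,-0.001,31.5,-0.54],[-0.08,-0.005,-0.002,42,-0.54],[-0.1,-0.005,-0.002,52.5,-0.54],[-0.12,-0.005,-0.003,63,-0.54],[-0.14,-0.005,-0.003,73.5,-0.54],[-0.16,-0.005,-0.003,84,-0.54],[-0.18,-0.005,-0.003,91,-0.54],[-0.18,-0.005,-0.003,91,-0.54]],
  ],
)

```text
clock: 17.9
eef_pos: [632.4, -113.3, 145.7]
tcp_rot: [0.707, -0.019, 0.019, -0.707]
wrist_force: [-0.3, -0.4, 0.6]
grip_width: 70.4
```

Run:
```python
from h import *
s=cap("scene");t=cap("top")
plan([(635.3,-112,150,-3),(635.3,-112,52,-3)])
crop(s,210,60,200,200,3,"m.png")
crop(t,120,80,200,150,4,"m2.png")
```

```text
t 18.0 tcp [ 632.4 -111.9  145.7] head -2.9 grip 70.1 F [ 0.  -0.4 -0.4] q6 -0.22
(635.3, -112, 150, -3) -> [ 0.0029 -0.0043  0.    ] turn 0.1 rows>=0.1
(635.3, -112, 52, -3) -> [0.0029 0.0937 0.    ] turn 0.1 rows>=1.6
```

View pics/m.png

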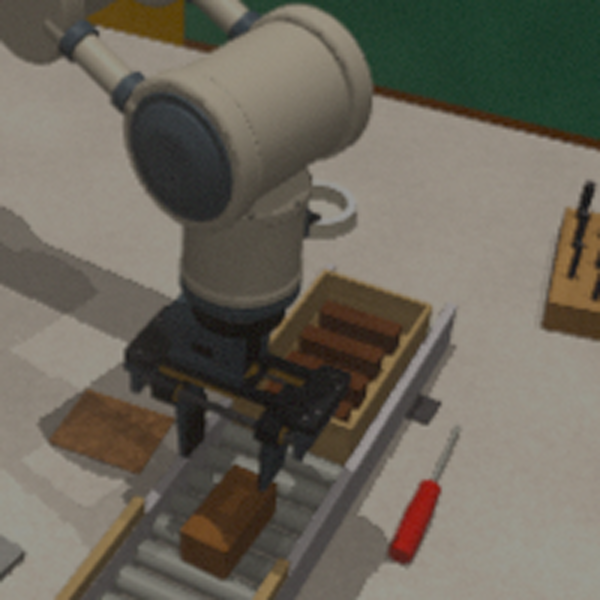

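View pics/m2.png

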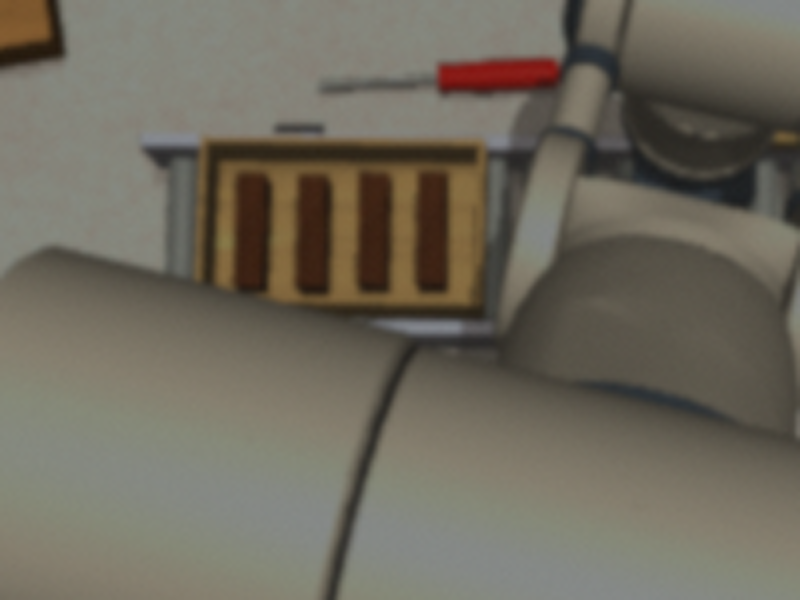

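The fingers straddle the block from above, and the blanks sit well in the tote (top crop, x 250 to 432). Descend, grip, lift.

Request:
drive_tool(
  rows=[
    [[0.003,0.045,0,0,-0.54],[0.003,0.09,0,0,-0.54],[0.003,0.094,0,0,-0.54],[0.003,0.094,0,0,-0.54],[0.003,0.094,0,0,0.3],[0.003,0.094,0,0,0.3],[0.003,0.094,0,0,0.3],[0.003,0.04,0,0,0.3],[0.003,-0.01,0,0,0.3],[0.003,-0.01,0,0,0.3]],
  ],
  squeeze=30,
)

```text
clock: 19.25
eef_pos: [637.9, -113.0, 160.4]
tcp_rot: [0.707, -0.016, 0.021, -0.706]
wrist_force: [-0.1, -0.3, -1.8]
grip_width: 50.1
```

Run:
```python
from h import *
s=cap("scene")
plan([(446.2,-6,155,-3),(446.2,-6,18,-3)])
crop(s,210,60,200,200,3,"n.png")
```

```text
t 19.3 tcp [ 636.6 -112.7  157.9] head -3.0 grip 49.7 F [-0.5  0.8 -2.8] q6 -0.21
(446.2, -6, 155, -3) -> [-0.1958  0.0021  0.0965] turn -0.0 rows>=3.5
(446.2, -6, 18, -3) -> [-0.1963  0.1391  0.0966] turn -0.0 rows>=2.2
```

View pics/n.png

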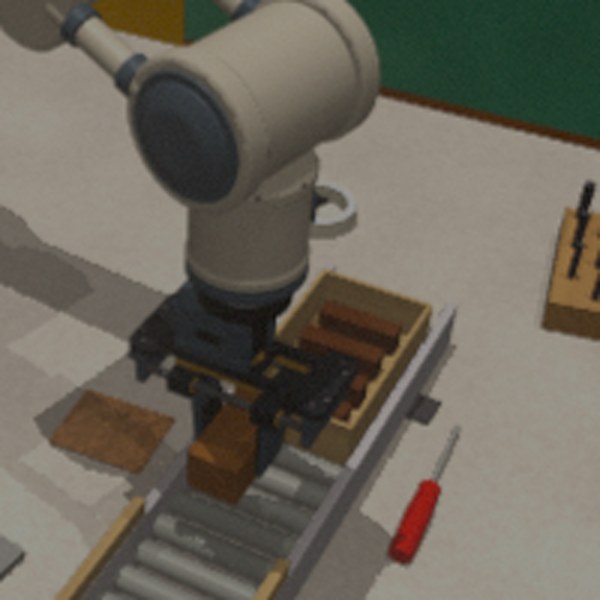

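Block lifted (at (235,455)). Carry it to the mat centre, lower, release.

Request:
drive_tool(
  rows=[
    [[-0.05,0,0.024,0,0.3],[-0.1,0,0.048,0,0.3],[-0.15,0,0.072,0,0.3],[-0.196,0,0.0965,0,0.3],[-0.196,0,0.0965,0,0.3],[-0.196,0.05,0.0965,0,0.3],[-0.196,0.1,0.0965,0,0.3],[-0.196,0.13,0.0965,0,0.3],[-0.196,0.138,0.0965,0,0.3],[-0.196,0.138,0.0965,0,0.3]],
  ],
)

```text
clock: 20.55
eef_pos: [444.9, -5.8, 17.7]
tcp_rot: [-0.707, 0.019, -0.018, 0.707]
wrist_force: [-0.7, 1.0, -0.8]
grip_width: 49.6
```

Request:
drive_tool(
  rows=[
    [[0,0,0,0,0.3],[0,0,0,0,-0.5],[0,0,0,0,-0.5],[0,0,0,0,-0.5],[0,-0.06,0,0,-0.5],[0,-0.12,0,0,-0.5],[0,-0.16,0,0,-0.5],[0,-0.16,0,0,-0.5]],
  ],
)

```text
clock: 21.55
eef_pos: [446.6, -5.9, 180.7]
tcp_rot: [0.707, -0.017, 0.021, -0.707]
wrist_force: [-1.2, -0.3, -1.3]
grip_width: 68.5
```

Run:
```python
from h import *
s=cap("scene")
plan([])
crop(s,150,60,260,200,3,"o.png",[proj(s,rect(446.2,-6,.05,-55,55,-45,45,5))])
try: print(locate(s,s,(446,-6),(50,100,45),5,use=("s",),yaws=(-.05,),smin=110))
except Exception as e: print(e)
```

```text
t 21.6 tcp [445.6  -5.8 178.9] head -3.0 grip 68.1 F [-0.3 -0.4 -0.1] q6 -0.09
(array([ 4.54364698e+02, -1.48837704e+01, -4.32974198e-01]), np.float64(0.20271652936935425))
```

View pics/o.png

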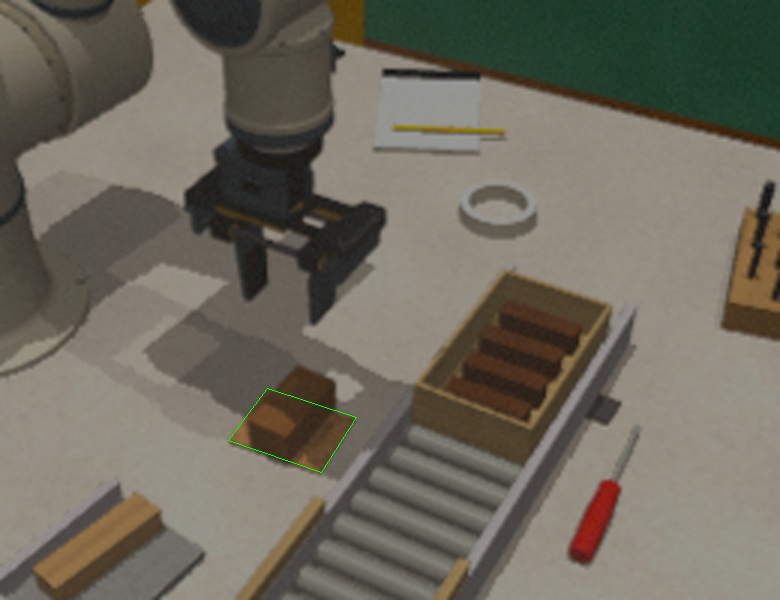

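The block sits flat on the mat. Next, get behind the tote's +y wall with both fingers apart for a two-point push.

Run:
```python
from h import *
s=cap("scene");t=cap("top")
crop(s,210,110,130,130,5,"p.png")
print(locate(t,s,(640,138),(130,220,55),42,use=("s",),smin=60))
plan([(644,295,178,-2.1),(644,295,62,-2.1)])
```

```text
(array([ 6.38392922e+02,  1.36452592e+02, -2.39935209e-02]), np.float64(0.020333196967840195))
t 21.7 tcp [444.4  -5.6 177.2] head -3.0 grip 68.5 F [ 0.8 -0.   0.7] q6 -0.09
(644, 295, 178, -2.1) -> [ 0.1834 -0.001   0.3108] turn -0.9 rows>=5.8
(644, 295, 62, -2.1) -> [0.1836 0.115  0.3107] turn -0.9 rows>=1.9
```

Request:
drive_tool(
  rows=[
    [[0.03,0,0.052,-0.9,-0.3],[0.06,0,0.104,-0.9,-0.3],[0.09,0,0.155,-0.9,-0.3],[0.12,0,0.207,-0.9,-0.3],[0.15,0,0.259,-0.9,-0.3],[0.183,0,0.311,-0.9,-0.3],[0.183,0,0.311,-0.9,-0.3],[0.183,0,0.311,-0.9,-0.3]],
  ],
)

```text
clock: 22.7
eef_pos: [643.1, 294.7, 175.8]
tcp_rot: [0.707, -0.014, 0.012, -0.706]
wrist_force: [-0.9, 0.1, 0.2]
grip_width: 59.3
```

Run:
```python
from h import *
s=cap("scene");t=cap("top")
crop(s,210,60,200,200,3,"q.png")
plan([(644,295,178,-2.1),(644,295,62,-2.1)])
print(locate(t,s,(446,-6),(50,100,45),5,use=("s",),yaws=(-.05,),smin=110))
print(locate(t,s,(446,-6),(50,100,45),5,use=("t",),yaws=(-.05,),smin=170))
crop(t,120,60,200,150,4,"q2.png")
```

```text
t 22.8 tcp [643.3 294.  177. ] head -2.2 grip 59.4 F [-0.9  0.1  0.5] q6 0.38
(644, 295, 178, -2.1) -> [ 0.0006 -0.001   0.001 ] turn -0.1 rows>=0.0
(644, 295, 62, -2.1) -> [0.0008 0.115  0.0011] turn -0.1 rows>=1.9
(array([ 4.54268450e+02, -1.48836017e+01, -4.44082216e-01]), np.float64(0.2383306473493576))
(array([ 4.49004919e+02, -6.04253472e+00, -5.07474923e-02]), np.float64(0.3772772252559662))
```

View pics/q.png

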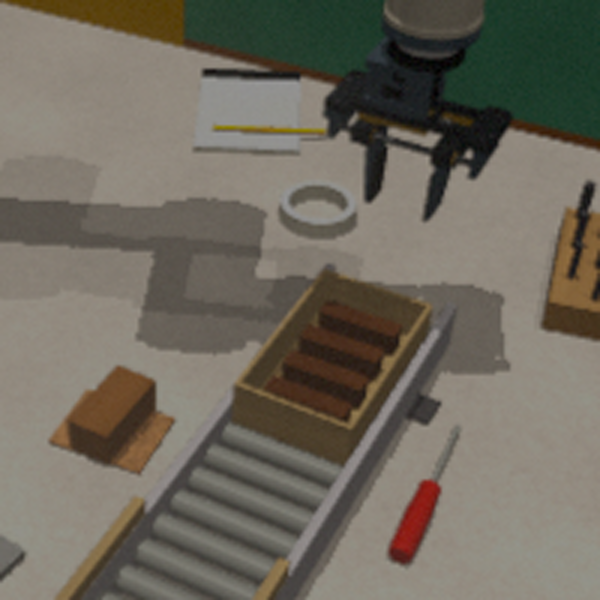

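View pics/q2.png

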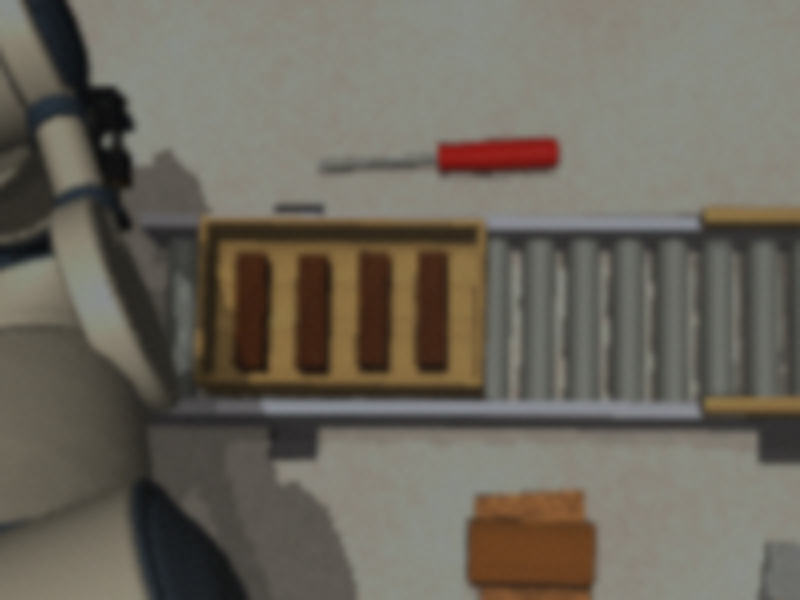

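Block is centred on the mat (top crop (532,550)); all four blanks are still in the tote, so step 1 should be met. Lowering behind the tote, then pushing.

Request:
drive_tool(
  rows=[
    [[0,0.05,0,0,-0.3],[0,0.1,0,0,-0.3],[0,0.115,0,0,-0.3],[0,0.115,0,0,-0.3],[0,0.115,-0.015,0,-0.3],[0,0.115,-0.025,0,-0.3],[0,0.115,-0.035,0,-0.3],[0,0.115,-0.047,0,-0.3],[0,0.115,-0.06,0,-0.3]],
  ],
)

```text
clock: 23.92
eef_pos: [642.1, 234.5, 63.1]
tcp_rot: [-0.707, 0.013, -0.013, 0.707]
wrist_force: [0.4, 1.5, 2.2]
grip_width: 59.4
```

Run:
```python
from h import *
s=cap("scene")
plan([])
crop(s,210,60,200,200,3,"r.png")
```

```text
t 23.98 tcp [641.9 232.8  62.9] head -2.2 grip 59.4 F [ 1.5 -1.8  0.5] q6 0.3
```

View pics/r.png

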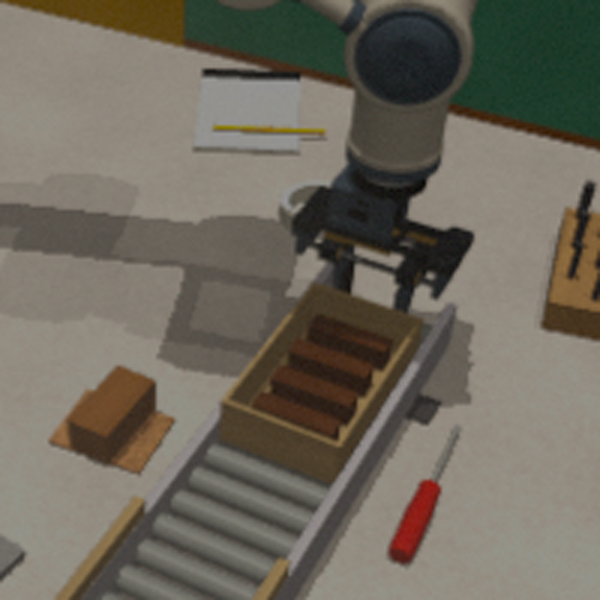

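The tote is rolling under the push (wall at (360,300)), forces small. Continue.

Request:
drive_tool(
  rows=[
    [[0,0,-0.02,0,-0.3],[0,0,-0.045,0,-0.3],[0,0,-0.073,0,-0.3],[0,0,-0.101,0,-0.3],[0,0,-0.129,0,-0.3],[0,0,-0.157,0,-0.3],[0,0,-0.185,0,-0.3],[0,0,-0.21,0,-0.3],[0,0,-0.23,0,-0.3],[0,0,-0.24,0,-0.3]],
  ],
)

```text
clock: 25.22
eef_pos: [632.7, -6.1, 62.8]
tcp_rot: [0.707, -0.014, 0.013, -0.707]
wrist_force: [0.2, 1.5, -0.5]
grip_width: 59.3
```

Run:
```python
from h import *
s=cap("scene");t=cap("top")
plan([])
crop(s,210,110,180,200,3,"s.png")
crop(t,220,80,180,110,4,"s2.png")
```

```text
t 25.32 tcp [632.8  -5.6  62.8] head -2.2 grip 59.4 F [-0.4 -0.4  0.3] q6 -0.06
```

View pics/s.png

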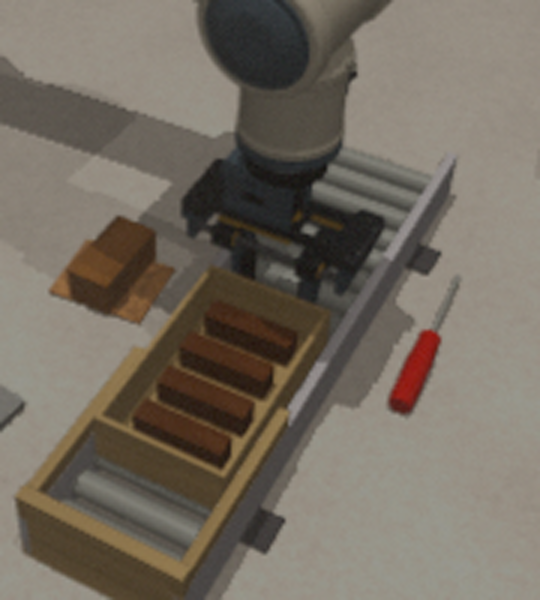

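View pics/s2.png

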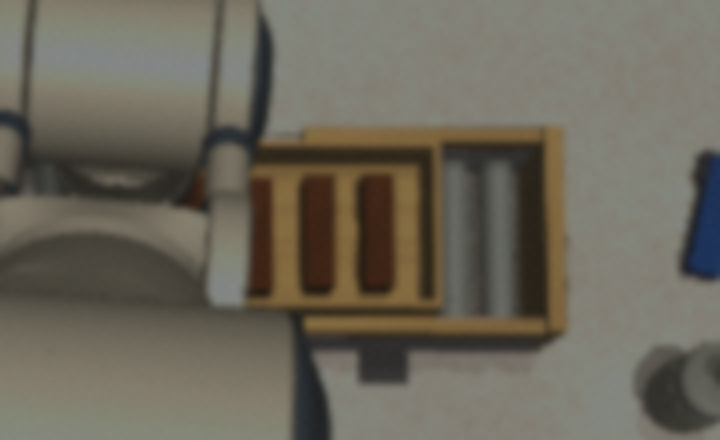

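Run:
```python
from h import *
t=cap("top")
print(unproj(t,[[440.5/4+220,135]],97),unproj(t,[[544.5/4+220,137]],90), unproj(t,[[566/4+220,137]],90))
```

```text
[[ 628.25120447 -245.96468563   97.        ]] [[ 621.65183698 -326.28889765   90.        ]] [[ 621.20577701 -342.63568179   90.        ]]
```

About 80 mm remain. Push 68 mm, then fine steps watching the force.

Request:
drive_tool(
  rows=[
    [[0,0,-0.012,0,-0.3],[0,0,-0.026,0,-0.3],[0,0,-0.04,0,-0.3],[0,0,-0.052,0,-0.3],[0,0,-0.061,0,-0.3],[0,0,-0.068,0,-0.3],[0,0,-0.072,0,-0.3]],
  ],
)

```text
clock: 26.25
eef_pos: [630.4, -77.0, 62.9]
tcp_rot: [0.707, -0.013, 0.013, -0.707]
wrist_force: [0.4, 1.2, -0.5]
grip_width: 59.2
```

Request:
drive_tool(
  rows=[
    [[0,0,-0.002,0,-0.3],[0,0,-0.004,0,-0.3],[0,0,-0.005,0,-0.3]],
  ],
)

```text
clock: 26.62
eef_pos: [630.2, -81.4, 62.9]
tcp_rot: [-0.707, 0.013, -0.013, 0.707]
wrist_force: [-0.5, 0.8, 0.6]
grip_width: 58.9
```

Run:
```python
from h import *
s=cap("scene");t=cap("top")
plan([])
crop(s,210,110,180,200,3,"u.png")
crop(t,280,100,100,75,8,"u2.png")
```

```text
t 26.73 tcp [630.2 -81.6  62.9] head -2.1 grip 59.1 F [-0.4 -0.2  0.8] q6 -0.19
```

View pics/u2.png

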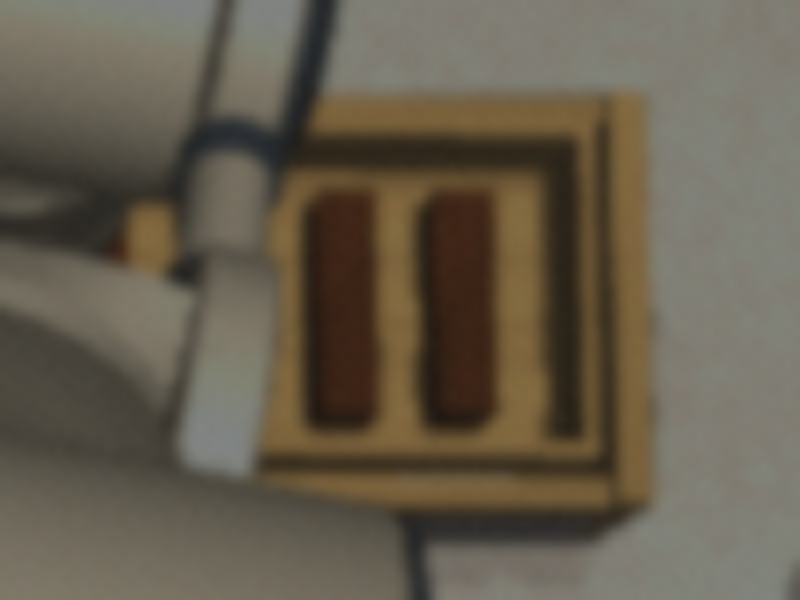

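A thin dark gap remains (x≈605), and there's no force yet. Keep nudging.

Request:
drive_tool(
  rows=[
    [[0,0,-0.001,0,-0.3],[0,0,-0.002,0,-0.3],[0,0,-0.003,0,-0.3],[0,0,-0.003,0,-0.3]],
  ],
)

```text
clock: 27.22
eef_pos: [630.1, -84.7, 62.9]
tcp_rot: [0.707, -0.013, 0.013, -0.707]
wrist_force: [-0.1, -0.4, -1.0]
grip_width: 59.4
```

Request:
drive_tool(
  rows=[
    [[0,0,-0.001,0,-0.3],[0,0,-0.002,0,-0.3],[0,0,-0.002,0,-0.3]],
  ],
)

```text
clock: 27.6
eef_pos: [630.0, -86.7, 62.9]
tcp_rot: [0.707, -0.013, 0.013, -0.707]
wrist_force: [-0.7, -0.6, 0.0]
grip_width: 59.3
```

Request:
drive_tool(
  rows=[
    [[0,0,-0.001,0,-0.3],[0,0,-0.002,0,-0.3],[0,0,-0.002,0,-0.3]],
  ],
)

```text
clock: 27.98
eef_pos: [629.9, -88.7, 62.9]
tcp_rot: [0.707, -0.013, 0.013, -0.707]
wrist_force: [-0.3, -0.8, -0.3]
grip_width: 59.4
```

Run:
```python
from h import *
s=cap("scene");t=cap("top")
plan([])
crop(s,210,160,130,130,4.5,"v.png")
crop(t,280,100,100,75,8,"v2.png")
```

```text
t 28.07 tcp [629.9 -88.7  62.9] head -2.1 grip 58.8 F [-0.6 -0.7  0.1] q6 -0.2
```

View pics/v.png

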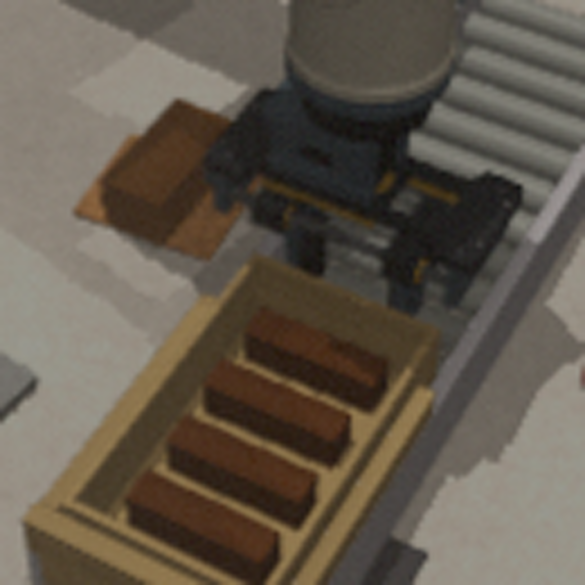

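View pics/v2.png

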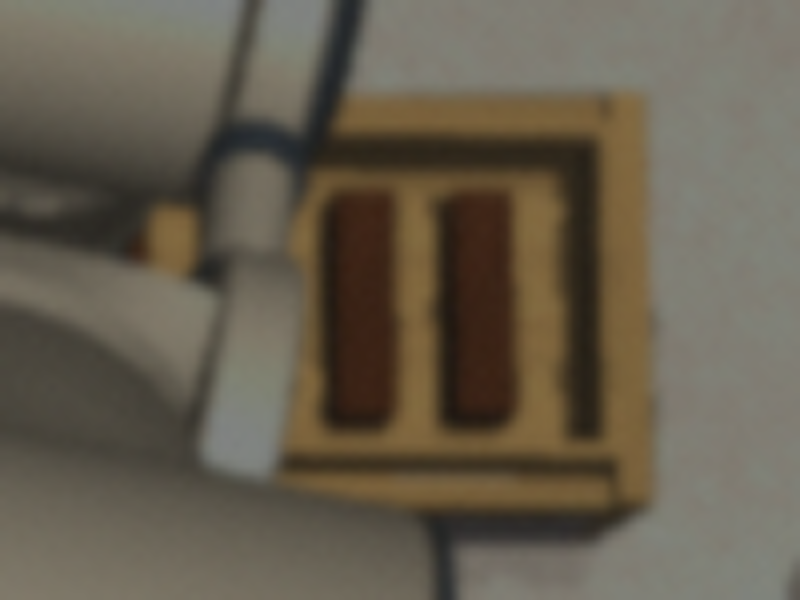

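The gap has closed in the top view. I'll nudge on until contact force confirms it.

Request:
drive_tool(
  rows=[
    [[0,0,-0.0005,0,-0.3],[0,0,-0.001,0,-0.3],[0,0,-0.001,0,-0.3]],
  ],
)

```text
clock: 28.45
eef_pos: [629.9, -89.6, 62.9]
tcp_rot: [-0.707, 0.013, -0.013, 0.707]
wrist_force: [0.3, 0.0, -0.2]
grip_width: 59.2
```

Request:
drive_tool(
  rows=[
    [[0,0,-0.0005,0,-0.3],[0,0,-0.001,0,-0.3],[0,0,-0.001,0,-0.3]],
  ],
)

```text
clock: 28.82
eef_pos: [629.9, -89.7, 63.0]
tcp_rot: [-0.707, 0.013, -0.013, 0.707]
wrist_force: [1.6, 8.9, 1.3]
grip_width: 59.2
```

Request:
drive_tool(
  rows=[
    [[0,0,-0.0005,0,-0.3],[0,0,-0.001,0,-0.3],[0,0,-0.001,0,-0.3]],
  ],
)

```text
clock: 29.2
eef_pos: [629.8, -89.7, 62.9]
tcp_rot: [-0.706, 0.013, -0.013, 0.708]
wrist_force: [1.1, 16.8, 2.9]
grip_width: 59.1
```

The TCP stalls at y = -89.7 and the force climbs to 17 N, so the tote is against the wall. Retreat and look at the jig.

Request:
drive_tool(
  rows=[
    [[0,0,0.01,0,-0.3],[0,0,0.03,0,-0.3],[0,-0.05,0.03,0,-0.3],[0,-0.1,0.05,0,-0.3],[0,-0.15,0.1,0,-0.3],[0,-0.15,0.15,0,-0.3],[0,-0.15,0.15,0,-0.3]],
  ],
)

```text
clock: 30.08
eef_pos: [635.3, 62.8, 213.9]
tcp_rot: [-0.707, 0.011, -0.012, 0.707]
wrist_force: [1.0, -0.2, -0.6]
grip_width: 59.0
```

Run:
```python
from h import *
s=cap("scene");t=cap("top")
plan([])
for u in(("t",),("s",)):
    try: print(locate(t,s,(372,-251.6),(36,130,30),12,use=u,yaws=(-.24,)))
    except Exception as e: print(e)
crop(s,120,200,130,100,6,"w.png")
crop(t,290,180,100,75,8,"w2.png")
crop(t,150,90,240,150,3.3,"w3.png")
```

```text
t 30.18 tcp [635.1  59.4 212.8] head -2.0 grip 59.2 F [-0.  -1.   0.1] q6 0.04
(array([ 3.72406731e+02, -2.51423966e+02, -2.47250486e-01]), np.float64(0.05265675485134125))
(array([ 3.71422813e+02, -2.51713830e+02, -2.31542188e-01]), np.float64(0.050708506256341934))
```

View pics/w.png

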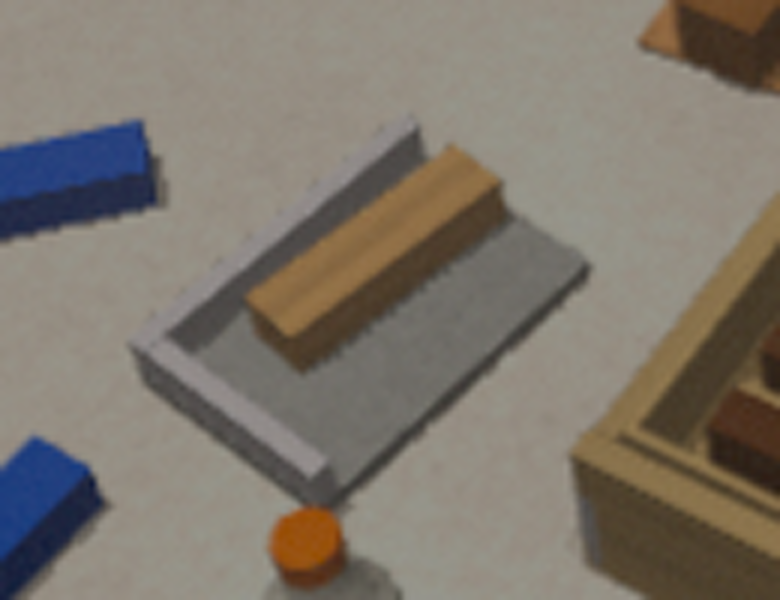

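View pics/w2.png

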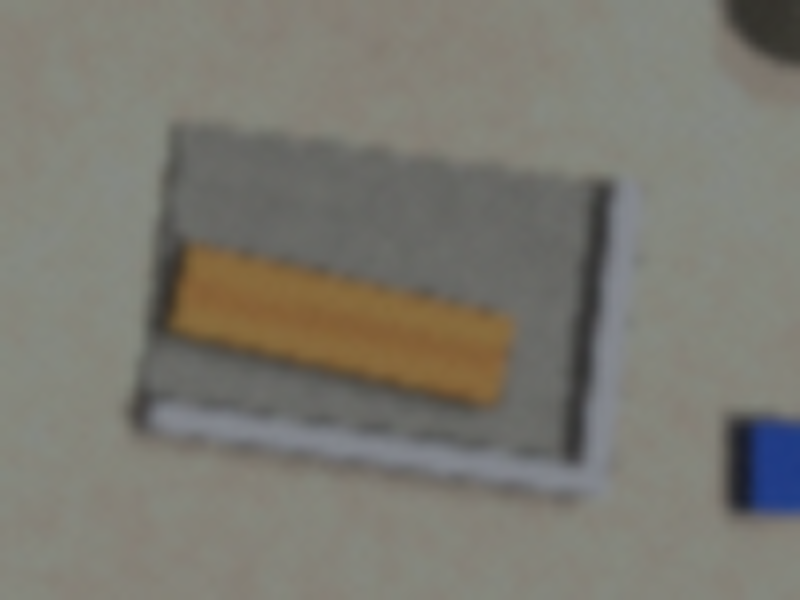

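View pics/w3.png

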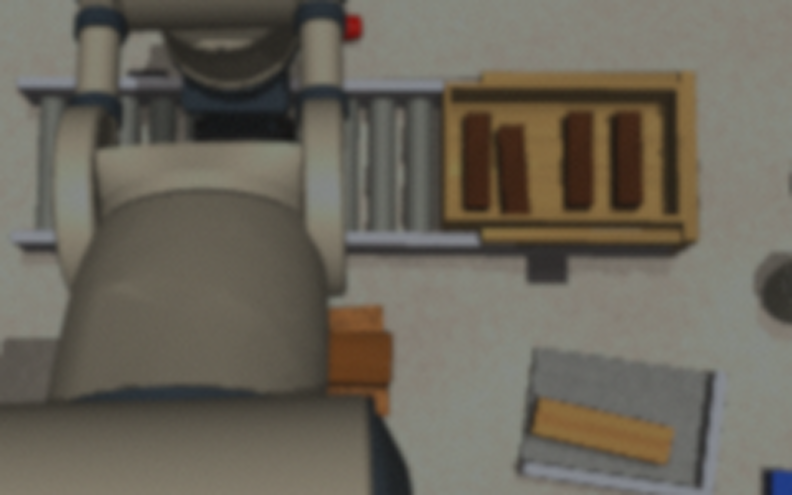

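The bar is still in place on the jig. One blank in the tote has shifted, but it's still inside. Now the jig pose.

```bash
cat > jig.py <<'E'
from h import *
import sys
s=cap("scene");t=cap("top")
uv=np.array([[602,491],[636,180],[148,427]])/8+[290,180]-.5
W=unproj(t,uv,36)[:,:2]; print(W.round(1), np.hypot(*(W[1]-W[0])),np.hypot(*(W[2]-W[0])))
S=np.array([[-50,-90],[75,-90],[-50,90]])
# rigid fit
a=S-S.mean(0);b=W-W.mean(0)
yaw=np.arctan2((a[:,0]*b[:,1]-a[:,1]*b[:,0]).sum(),(a*b).sum())
c_,s_=np.cos(yaw),np.sin(yaw); o=W.mean(0)-np.array([[c_,-s_],[s_,c_]])@S.mean(0)
if len(sys.argv)>1: o=np.array([float(sys.argv[1]),float(sys.argv[2])]);yaw=float(sys.argv[3])
print("jig",o,yaw)
def mdl(c): return [proj(c,rect(*o,yaw,*q)) for q in [(-50,75,-90,90,12),(-50,-38,-90,90,36),(-50,75,-90,-78,36)]]
crop(s,120,200,130,100,6,"jg.png",mdl(s)); crop(t,290,180,100,75,8,"jg2.png",mdl(t))
E
python3 jig.py
```

```text
[[ 305.2 -349.9]
 [ 425.9 -369.9]
 [ 333.9 -175.3]] 122.33876125347713 176.98913256443046
jig [ 368.11382277 -270.14044254] -0.16435056981649587
```

View pics/jg.png

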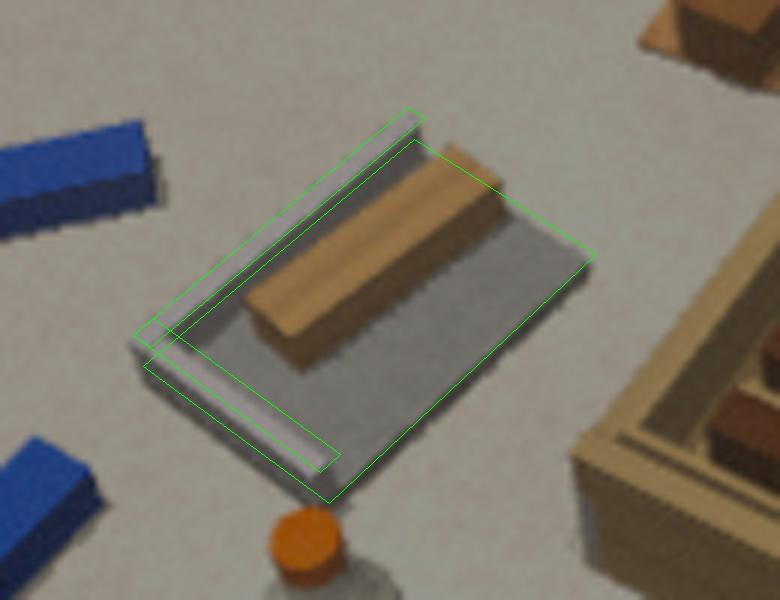

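View pics/jg2.png

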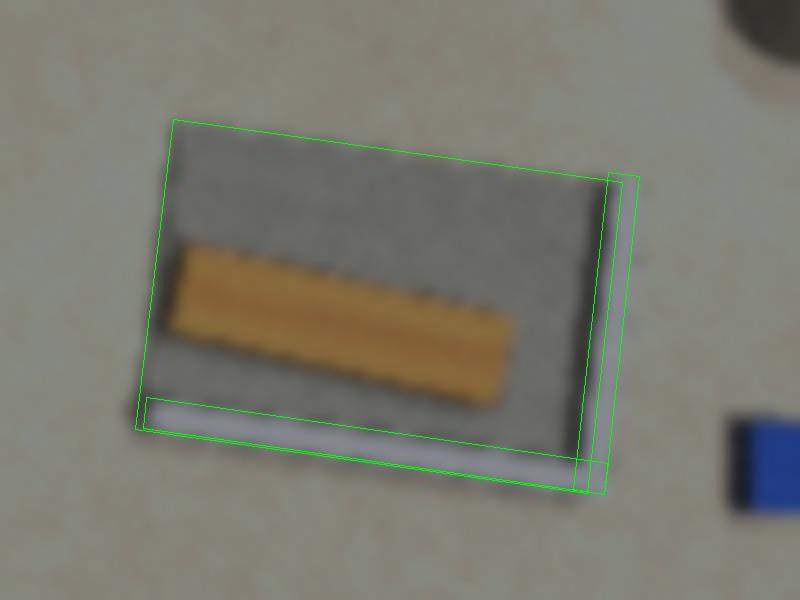

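```bash
cat >> h.py <<'E'
JO=np.array([366.8,-270.2]);JY=-.163
def J(x,y):
    c,s=np.cos(JY),np.sin(JY); return JO[0]+c*x-s*y,JO[1]+s*x+c*y
def invJ(X,Y):
    c,s=np.cos(JY),np.sin(JY); d=np.array([X,Y])-JO; return np.array([c*d[0]+s*d[1],-s*d[0]+c*d[1]])
E
python3 - <<'E'
from h import *
t=cap("top")
print("glue cap",unproj(t,[[407,172]],150))
x,y=J(56,17)
plan([(x,y,200,80.6),(x,y,21,80.6)])
E
python3 jig.py 366.8 -270.2 -.163
```

```text
glue cap [[ 499.93389471 -449.75261262  150.        ]]
t 30.32 tcp [635.2  57.6 212.5] head -2.2 grip 59.2 F [ 1.  -0.3  0.9] q6 0.04
(np.float64(424.81645950992106), np.float64(-262.51297027886017), 200, 80.6) -> [-0.198   0.0127 -0.3279] turn -82.8 rows>=7.7
(np.float64(424.81645950992106), np.float64(-262.51297027886017), 21, 80.6) -> [-0.1979  0.1917 -0.3279] turn -82.8 rows>=2.9
[[ 305.2 -349.9]
 [ 425.9 -369.9]
 [ 333.9 -175.3]] 122.33876125347713 176.98913256443046
jig [ 366.8 -270.2] -0.163
```

View pics/jg2.png

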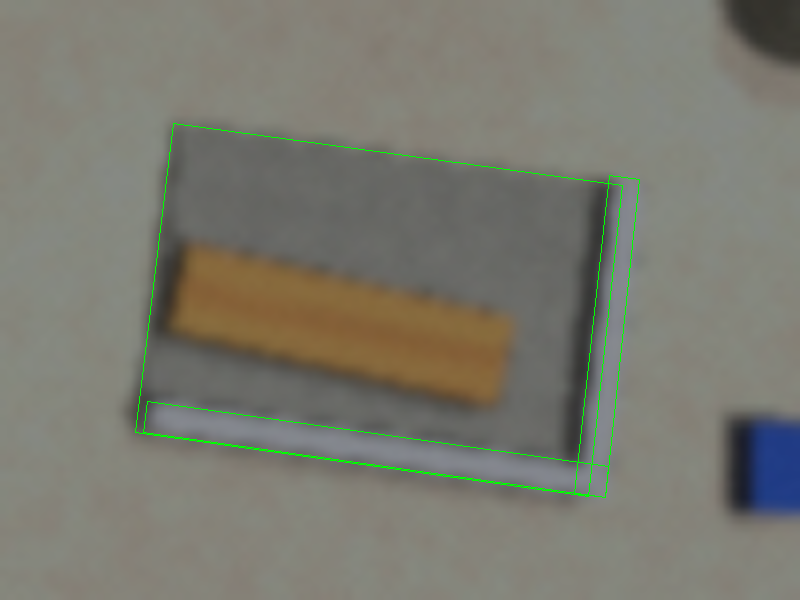

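The jig outline matches within 1–2 mm. Moving over the bar's open (+x) side, jaw axis parallel to the fence.

Request:
drive_tool(
  rows=[
    [[-0.025,0,-0.041,-10.5,-0.2],[-0.05,0,-0.082,-21,-0.2],[-0.075,0,-0.123,-31.5,-0.2],[-0.1,0,-0.164,-42,-0.2],[-0.125,0,-0.205,-52.5,-0.2],[-0.15,0,-0.246,-63,-0.2],[-0.175,0,-0.29,-73.5,-0.2],[-0.198,0,-0.328,-82.8,-0.2],[-0.198,0.05,-0.328,-82.8,-0.2],[-0.198,0.1,-0.328,-82.8,-0.2]],
  ],
)

```text
clock: 31.68
eef_pos: [424.9, -263.6, 112.2]
tcp_rot: [0.54, 0.457, -0.457, -0.539]
wrist_force: [0.5, -0.7, -0.4]
grip_width: 54.7
```

Run:
```python
from h import *
s=cap("scene")
x,y=J(56,17)
plan([(x,y,21,80.6)]); p,M,o=tool(); print(M.round(3))
crop(s,100,120,180,180,3.3,"x.png")
```

```text
t 31.73 tcp [ 422.5 -261.3  106.7] head 80.6 grip 54.7 F [-3.6  3.4 -8.4] q6 -2.08
(np.float64(424.81645950992106), np.float64(-262.51297027886017), 21, 80.6) -> [-0.0011  0.0857 -0.003 ] turn -0.0 rows>=1.4
[[ 0.164 -0.005 -0.986]
 [ 0.986  0.004  0.164]
 [ 0.003 -1.     0.005]]
```

View pics/x.png

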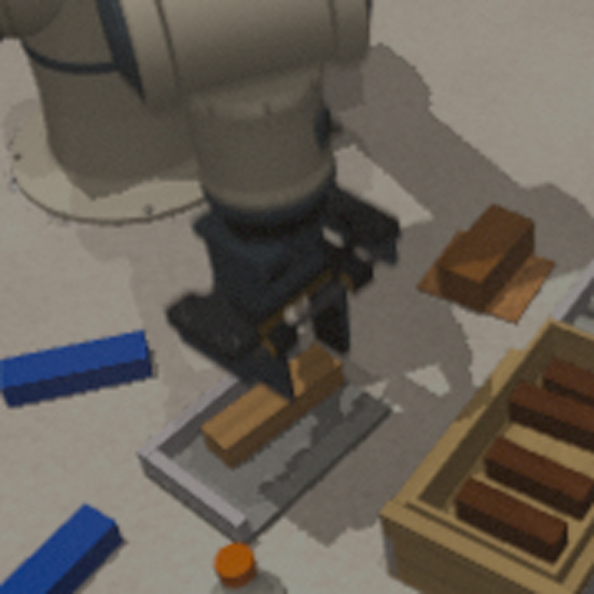

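The fingers hang beside the bar on its open side. Descend and push toward the fence.

Request:
drive_tool(
  rows=[
    [[0,0.05,0,0,-0.2],[0,0.09,0,0,-0.2],[0,0.0915,0,0,-0.2],[0,0.0915,0.006,0,-0.2],[0,0.0915,0.012,0,-0.2],[0,0.0915,0.018,0,-0.2],[0,0.0915,0.024,0,-0.2],[0,0.0915,0.03,0,-0.2],[0,0.0915,0.034,0,-0.2],[0,0.0915,0.036,0,-0.2]],
  ],
)

```text
clock: 32.98
eef_pos: [389.7, -256.3, 21.5]
tcp_rot: [0.539, 0.458, -0.458, -0.539]
wrist_force: [2.5, 0.2, 1.7]
grip_width: 54.6
```

Run:
```python
from h import *
s=cap("scene")
plan([]); p,M,o=tool(); print(invJ(*p[:2]))
crop(s,120,180,130,110,6,"y.png")
```

```text
t 33.02 tcp [ 389.5 -256.2   21.4] head 80.7 grip 55.0 F [-0.5  0.2 -0. ] q6 -2.12
[20.12672645 17.50783809]
```

View pics/y.png

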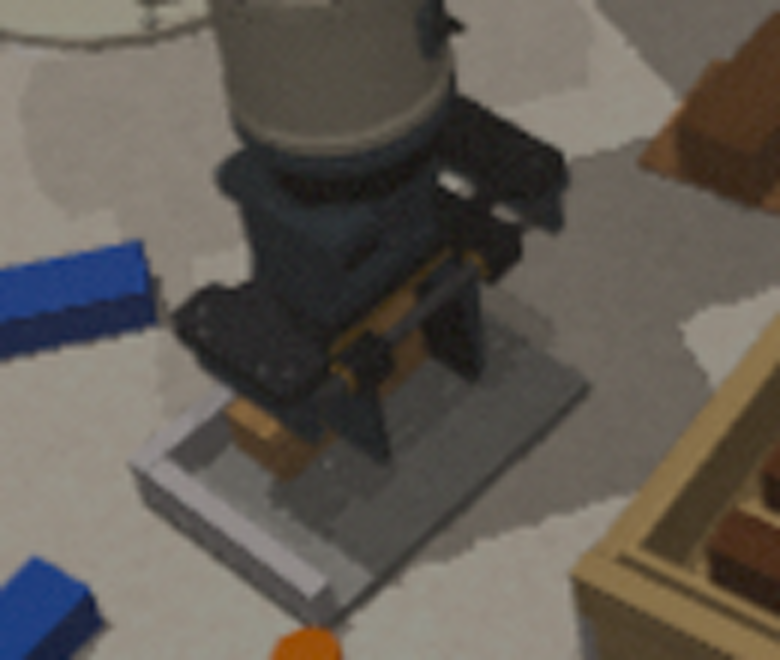

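The bar is squaring up toward the fence. Fine nudges until force shows contact.

Request:
drive_tool(
  rows=[
    [[0,0,0.001,0,-0.2],[0,0,0.002,0,-0.2],[0,0,0.003,0,-0.2],[0,0,0.003,0,-0.2]],
  ],
)

```text
clock: 33.52
eef_pos: [386.7, -255.7, 21.4]
tcp_rot: [-0.539, -0.458, 0.458, 0.539]
wrist_force: [-0.5, 0.8, 0.8]
grip_width: 54.7
```

Request:
drive_tool(
  rows=[
    [[0,0,0.001,0,-0.2],[0,0,0.0015,0,-0.2],[0,0,0.0015,0,-0.2]],
  ],
)

```text
clock: 33.9
eef_pos: [385.2, -255.4, 21.4]
tcp_rot: [-0.539, -0.458, 0.458, 0.539]
wrist_force: [0.5, 0.0, 0.9]
grip_width: 55.0
```

Request:
drive_tool(
  rows=[
    [[0,0,0.0005,0,-0.2],[0,0,0.001,0,-0.2],[0,0,0.001,0,-0.2]],
  ],
)

```text
clock: 34.28
eef_pos: [384.6, -255.5, 21.5]
tcp_rot: [0.539, 0.458, -0.458, -0.539]
wrist_force: [1.7, -0.9, -0.4]
grip_width: 54.7
```

Request:
drive_tool(
  rows=[
    [[0,0,0.0005,0,-0.2],[0,0,0.001,0,-0.2],[0,0,0.001,0,-0.2]],
  ],
)

```text
clock: 34.65
eef_pos: [384.2, -255.8, 21.6]
tcp_rot: [0.54, 0.458, -0.457, -0.538]
wrist_force: [6.9, -1.3, -1.3]
grip_width: 55.1
```

Request:
drive_tool(
  rows=[
    [[0,0,0.0005,0,-0.2],[0,0,0.001,0,-0.2],[0,0,0.001,0,-0.2]],
  ],
)

```text
clock: 35.02
eef_pos: [384.2, -255.8, 21.7]
tcp_rot: [0.54, 0.458, -0.457, -0.538]
wrist_force: [13.7, 2.6, -1.1]
grip_width: 55.1
```

The TCP stalls at jig x ≈ 14.8 with 14 N: flush to the fence. Back off, lift, close fingers and go behind the bar's +y end.

Request:
drive_tool(
  rows=[
    [[0,0,-0.01,0,-0.2],[0,0,-0.025,0,-0.2],[0,-0.05,-0.025,0,0.5],[0,-0.07,-0.025,0,1.0],[0,-0.07,-0.025,0,1.0],[0,-0.07,-0.025,0,1.0]],
  ],
)

```text
clock: 35.78
eef_pos: [407.1, -258.9, 90.8]
tcp_rot: [-0.539, -0.458, 0.458, 0.539]
wrist_force: [0.6, -0.6, -0.6]
grip_width: 17.3
```

Run:
```python
from h import *
s=cap("scene");t=cap("top")
x,y=J(-15,114)
plan([(x,y,91,80.6),(x,y,22,80.6)]); p,M,o=tool(); print(invJ(*p[:2]))
try:
  b=locate(t,s,J(-20,19),(36,130,30),12,use=("s",),yaws=(-.16,)); print(b,invJ(*b[0][:2]))
except Exception as e: print(e)
crop(s,120,180,130,110,6,"z.png")
```

```text
t 35.88 tcp [ 406.7 -258.7   90.5] head 80.7 grip 9.6 F [-0.1  1.  -0.1] q6 -2.1
(np.float64(370.4986517440134), np.float64(-155.27689538097), 91, 80.6) -> [ 0.0962 -0.0003  0.0525] turn 0.1 rows>=1.8
(np.float64(370.4986517440134), np.float64(-155.27689538097), 22, 80.6) -> [0.0961 0.0687 0.0524] turn 0.1 rows>=1.1
[37.5461834  17.84021618]
(array([ 3.48550457e+02, -2.54450303e+02, -5.60436555e-02]), np.float64(0.6644437313079834)) [-20.56349114  12.57941223]
```

View pics/z.png

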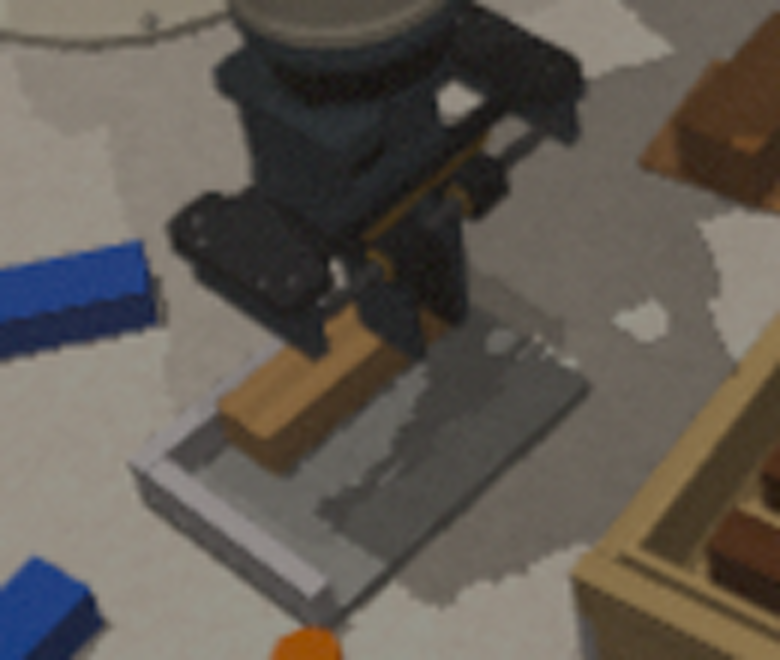

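The bar is now along the fence. Going around to its end.

Request:
drive_tool(
  rows=[
    [[0.05,0,0.01,0,1.0],[0.096,0,0.03,0,1.0],[0.096,0,0.0525,0,1.0],[0.096,0,0.0525,0,1.0],[0.096,0.04,0.0525,0,1.0],[0.096,0.068,0.0525,0,1.0],[0.096,0.068,0.0525,0,1.0]],
  ],
)

```text
clock: 36.75
eef_pos: [370.5, -155.8, 21.9]
tcp_rot: [-0.538, -0.457, 0.458, 0.54]
wrist_force: [-0.1, -0.0, -0.1]
grip_width: 0.4
```

Run:
```python
from h import *
s=cap("scene")
plan([]); p,M,o=tool(); print(invJ(*p[:2]))
crop(s,120,160,130,110,6,"aa.png")
```

```text
t 36.8 tcp [ 370.9 -156.    22.9] head 80.6 grip 0.7 F [ 1.2 -0.1 -0.1] q6 -1.95
[-14.53010914 113.3469543 ]
```

View pics/aa.png

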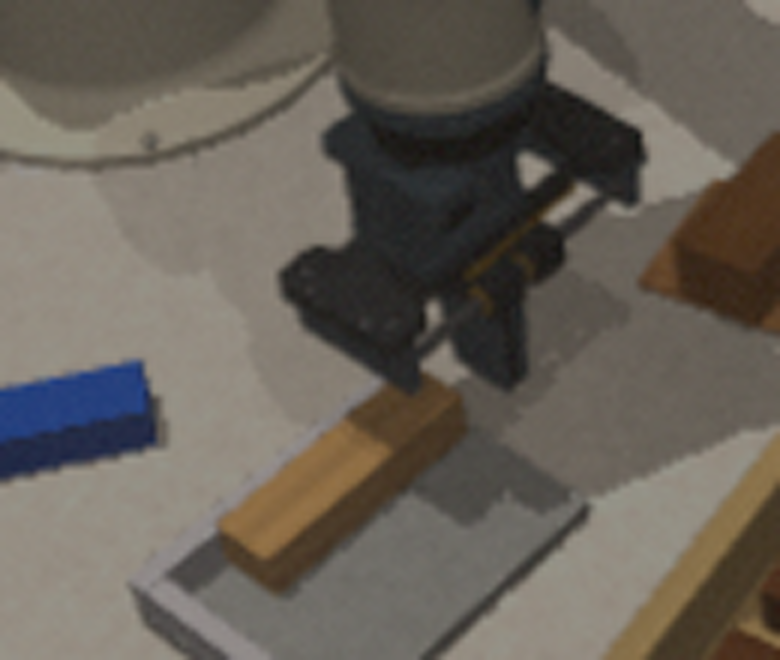

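The bar is flush with the fence and the fingers are just behind its end at (490,370). Push along.

Request:
drive_tool(
  rows=[
    [[-0.006,0,0,0,1.0],[-0.012,0,0,0,1.0],[-0.018,0,0,0,1.0],[-0.023,0,0,0,1.0],[-0.028,0,0,0,1.0],[-0.033,0,0,0,1.0],[-0.037,0,0,0,1.0],[-0.04,0,0,0,1.0],[-0.042,0,0,0,1.0],[-0.042,0,0,0,1.0]],
  ],
)

```text
clock: 38.05
eef_pos: [364.1, -197.4, 23.4]
tcp_rot: [0.539, 0.458, -0.458, -0.539]
wrist_force: [-0.1, 0.1, -0.5]
grip_width: 0.2
```

Run:
```python
from h import *
s=cap("scene");t=cap("top")
plan([]); p,M,o=tool(); print(invJ(*p[:2]))
crop(s,120,200,130,110,6,"ab.png")
```

```text
t 38.15 tcp [ 364.1 -197.4   23.4] head 80.7 grip 0.3 F [ 0.  -0.5  0.2] q6 -2.05
[-14.46511328  71.44186283]
```

View pics/ab.png

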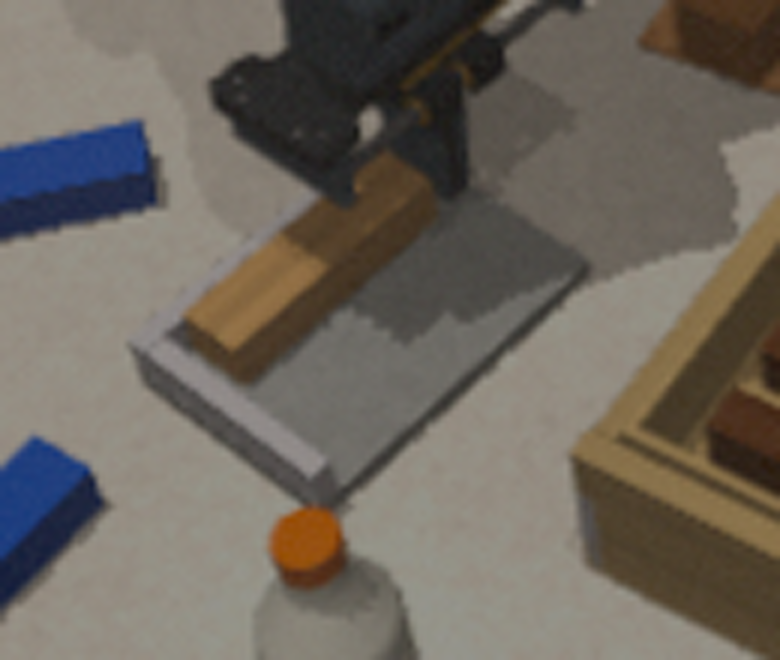

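A small gap to the end stop remains at (210,355). Fine nudges.

Request:
drive_tool(
  rows=[
    [[-0.001,0,0,0,1.0],[-0.002,0,0,0,1.0],[-0.003,0,0,0,1.0],[-0.004,0,0,0,1.0],[-0.004,0,0,0,1.0]],
  ],
)

```text
clock: 38.78
eef_pos: [363.4, -201.4, 23.4]
tcp_rot: [0.539, 0.458, -0.458, -0.539]
wrist_force: [-0.1, -0.6, 0.2]
grip_width: 0.5
```

Request:
drive_tool(
  rows=[
    [[-0.0005,0,0,0,1.0],[-0.001,0,0,0,1.0],[-0.0015,0,0,0,1.0],[-0.0015,0,0,0,1.0]],
  ],
)

```text
clock: 39.28
eef_pos: [363.1, -202.7, 23.4]
tcp_rot: [-0.539, -0.458, 0.458, 0.539]
wrist_force: [0.1, 1.1, -0.4]
grip_width: 0.7
```

Request:
drive_tool(
  rows=[
    [[-0.0005,0,0,0,1.0],[-0.001,0,0,0,1.0],[-0.001,0,0,0,1.0]],
  ],
)

```text
clock: 39.65
eef_pos: [363.0, -203.8, 23.4]
tcp_rot: [0.539, 0.458, -0.458, -0.539]
wrist_force: [-0.7, 0.8, 0.2]
grip_width: 0.4
```

Request:
drive_tool(
  rows=[
    [[-0.0005,0,0,0,1.0],[-0.001,0,0,0,1.0],[-0.001,0,0,0,1.0]],
  ],
)

```text
clock: 40.02
eef_pos: [362.8, -204.7, 23.4]
tcp_rot: [0.539, 0.458, -0.458, -0.539]
wrist_force: [0.0, 0.8, 0.6]
grip_width: 0.6
```

Request:
drive_tool(
  rows=[
    [[-0.0005,0,0,0,1.0],[-0.001,0,0,0,1.0],[-0.001,0,0,0,1.0]],
  ],
)

```text
clock: 40.4
eef_pos: [362.7, -205.7, 23.4]
tcp_rot: [0.539, 0.458, -0.458, -0.539]
wrist_force: [-0.0, 0.6, 0.5]
grip_width: -0.1
```

Request:
drive_tool(
  rows=[
    [[-0.0005,0,0,0,1.0],[-0.001,0,0,0,1.0],[-0.001,0,0,0,1.0]],
  ],
)

```text
clock: 40.78
eef_pos: [362.5, -206.7, 23.4]
tcp_rot: [0.539, 0.458, -0.458, -0.539]
wrist_force: [-0.0, -0.1, -0.0]
grip_width: 0.7
```

Run:
```python
from h import *
s=cap("scene");t=cap("top")
plan([]); p,M,o=tool(); print(invJ(*p[:2]))
crop(s,125,210,100,80,8,"ac.png")
```

```text
t 40.88 tcp [ 362.5 -206.7   23.4] head 80.7 grip 0.1 F [ 0.4  0.1 -0. ] q6 -2.07
[-14.51856107  61.94450908]
```

View pics/ac.png

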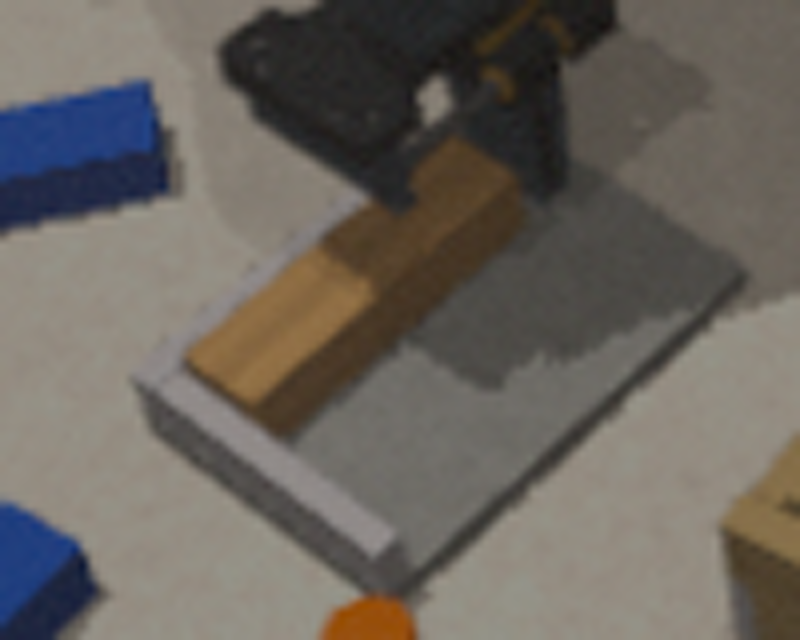

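Nearly touching; the bar's end face is still just clear of the stop. Continue.

Request:
drive_tool(
  rows=[
    [[-0.0005,0,0,0,1.0],[-0.001,0,0,0,1.0],[-0.001,0,0,0,1.0]],
  ],
)

```text
clock: 41.25
eef_pos: [362.3, -207.7, 23.4]
tcp_rot: [-0.539, -0.458, 0.458, 0.539]
wrist_force: [-0.5, 1.3, 0.2]
grip_width: 0.9
```

Request:
drive_tool(
  rows=[
    [[-0.0005,0,0,0,1.0],[-0.001,0,0,0,1.0],[-0.001,0,0,0,1.0]],
  ],
)

```text
clock: 41.62
eef_pos: [362.2, -208.6, 23.4]
tcp_rot: [-0.539, -0.458, 0.458, 0.539]
wrist_force: [0.4, 2.2, -0.2]
grip_width: 0.5
```

Request:
drive_tool(
  rows=[
    [[-0.0005,0,0,0,1.0],[-0.001,0,0,0,1.0],[-0.001,0,0,0,1.0]],
  ],
)

```text
clock: 42.0
eef_pos: [361.9, -208.8, 23.4]
tcp_rot: [-0.539, -0.458, 0.457, 0.539]
wrist_force: [6.1, 11.9, 2.2]
grip_width: 0.3
```

Contact at 12 N. Back off and inspect.

Request:
drive_tool(
  rows=[
    [[0.005,0,0,0,1.0],[0.02,0,0,0,1.0],[0.03,-0.04,0,0,1.0],[0.07,-0.09,0,0,1.0],[0.12,-0.12,0,0,1.0],[0.17,-0.15,0,0,1.0],[0.21,-0.18,0,0,1.0],[0.21,-0.18,0,0,1.0]],
  ],
)

```text
clock: 43.0
eef_pos: [396.9, 0.2, 205.0]
tcp_rot: [0.539, 0.46, -0.458, -0.537]
wrist_force: [-0.9, -0.6, -1.3]
grip_width: 0.3
```

Run:
```python
from h import *
s=cap("scene");t=cap("top")
plan([])
for u in(("t",),("s",)):
  try:
    b=locate(t,s,J(-20,-13),(36,130,30),12,use=u,yaws=(-.16,)); print(b,invJ(*b[0][:2]))
  except Exception as e: print(e)
crop(s,125,210,100,80,8,"ad.png")
crop(t,290,180,100,75,8,"ad2.png")
crop(t,150,90,240,150,3.3,"ad3.png")
```

```text
t 43.1 tcp [395.7  -1.9 203.2] head 80.8 grip 0.4 F [ 0.2 -0.8 -0. ] q6 -1.57
(array([ 3.46602112e+02, -2.81064223e+02, -1.47241508e-01]), np.float64(0.06855278462171555)) [-18.16712518 -13.99791323]
(array([ 3.45927646e+02, -2.77366825e+02, -1.47247920e-01]), np.float64(0.10730332136154175)) [-19.43266267 -10.45897621]
```

View pics/ad.png

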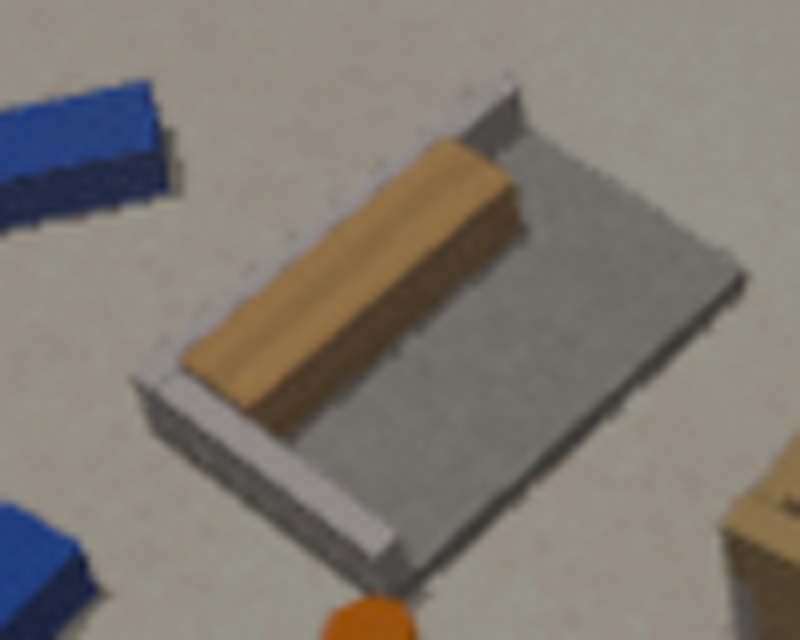

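View pics/ad2.png

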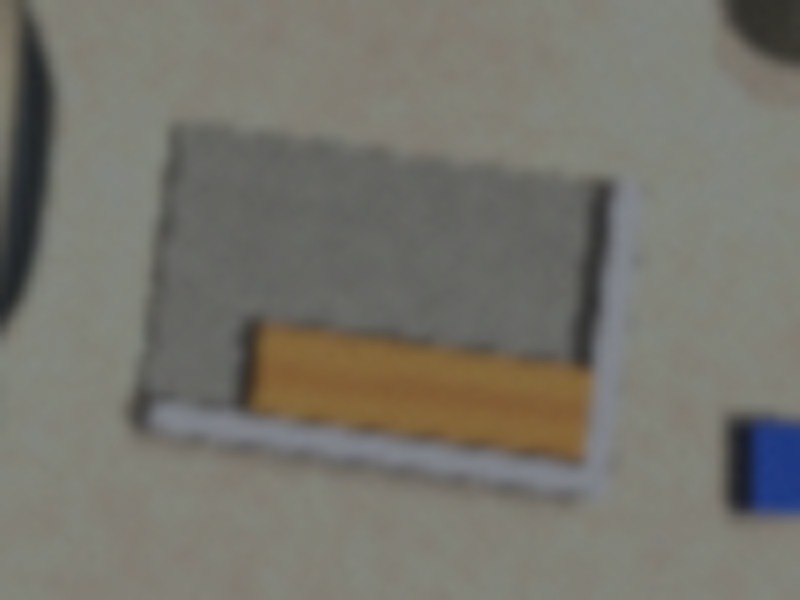

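View pics/ad3.png

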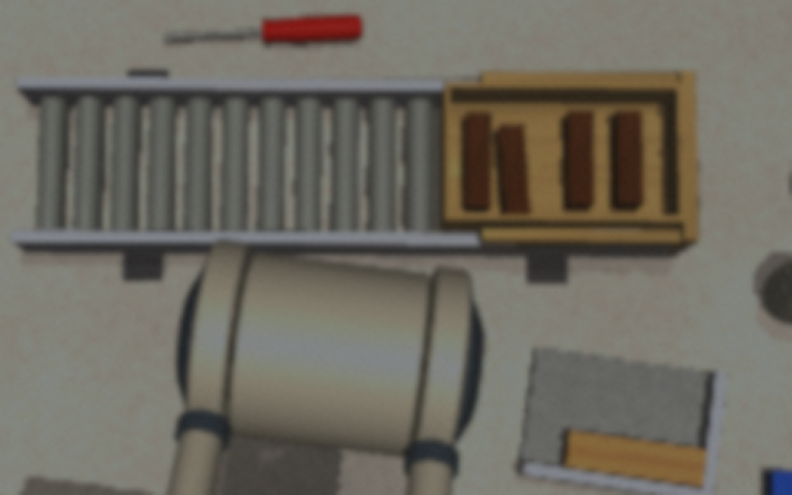

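The bar looks flush on both sides. One final squaring push on its long face makes sure; there is plenty of time.

Run:
```python
from h import *
x,y=J(45,-13)
plan([(x,y,150,80.6),(x,y,22,80.6)])
```

```text
t 43.1 tcp [395.7  -1.9 203.2] head 80.8 grip 0.4 F [ 0.2 -0.8 -0. ] q6 -1.57
(np.float64(409.0938907407213), np.float64(-290.33024604946326), 150, 80.6) -> [-0.2826  0.0533 -0.0595] turn 0.2 rows>=4.7
(np.float64(409.0938907407213), np.float64(-290.33024604946326), 22, 80.6) -> [-0.2825  0.1813 -0.0595] turn 0.2 rows>=2.0
```

Request:
drive_tool(
  rows=[
    [[-0.055,0,-0.015,0,-0.2],[-0.11,0.01,-0.03,0,-0.2],[-0.165,0.02,-0.045,0,-0.2],[-0.22,0.03,-0.059,0,-0.2],[-0.282,0.05,-0.059,0,-0.2],[-0.282,0.05,-0.059,0,-0.2],[-0.282,0.1,-0.059,0,-0.2],[-0.282,0.15,-0.059,0,-0.2],[-0.282,0.181,-0.059,0,-0.2],[-0.282,0.181,-0.059,0,-0.2]],
  ],
)

```text
clock: 44.35
eef_pos: [406.6, -288.8, 20.4]
tcp_rot: [-0.537, -0.457, 0.458, 0.541]
wrist_force: [0.8, 0.8, 1.3]
grip_width: 54.9
```

Run:
```python
from h import *
s=cap("scene")
plan([]); p,M,o=tool(); print(invJ(*p[:2]))
crop(s,115,190,120,95,6.5,"ae.png")
```

```text
t 44.4 tcp [ 407.6 -289.6   21.9] head 80.6 grip 54.7 F [-1.1  0.1  0.3] q6 -2.14
[ 43.35402236 -12.49164276]
```

View pics/ae.png

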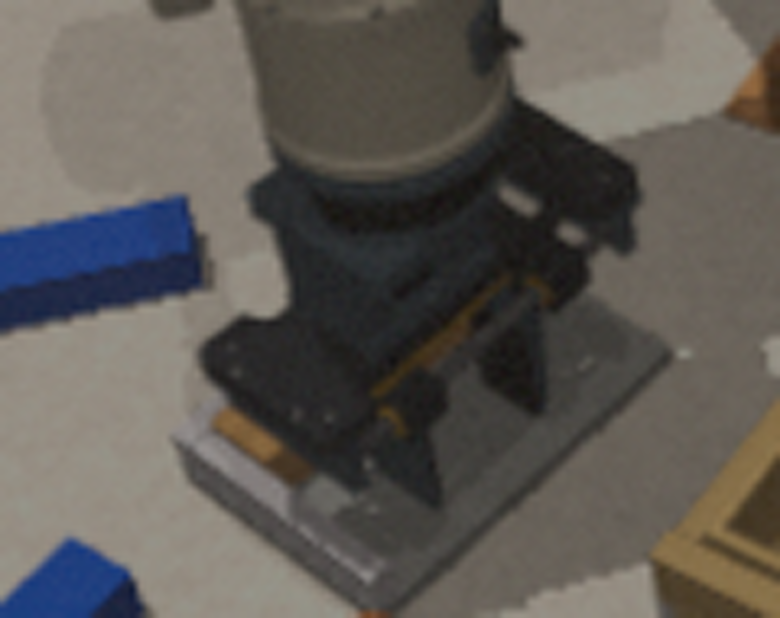

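Fingers are clear of the stop. Push to the earlier contact point (jig x ≈ 15).

Request:
drive_tool(
  rows=[
    [[0,0,0.006,0,-0.2],[0,0,0.012,0,-0.2],[0,0,0.018,0,-0.2],[0,0,0.022,0,-0.2],[0,0,0.025,0,-0.2],[0,0,0.027,0,-0.2],[0,0,0.027,0,-0.2]],
  ],
)

```text
clock: 45.28
eef_pos: [381.9, -285.8, 22.4]
tcp_rot: [-0.539, -0.458, 0.458, 0.539]
wrist_force: [-0.6, -0.2, 0.5]
grip_width: 54.9
```

Request:
drive_tool(
  rows=[
    [[0,0,0.0005,0,-0.2],[0,0,0.001,0,-0.2],[0,0,0.001,0,-0.2]],
  ],
)

```text
clock: 45.65
eef_pos: [380.9, -285.7, 22.4]
tcp_rot: [-0.539, -0.458, 0.458, 0.539]
wrist_force: [-0.2, -0.3, -0.1]
grip_width: 54.8
```

Request:
drive_tool(
  rows=[
    [[0,0,0.0005,0,-0.2],[0,0,0.001,0,-0.2],[0,0,0.001,0,-0.2]],
  ],
)

```text
clock: 46.02
eef_pos: [379.9, -285.5, 22.4]
tcp_rot: [-0.539, -0.458, 0.458, 0.539]
wrist_force: [0.3, -0.1, -0.2]
grip_width: 54.9
```

Run:
```python
from h import *
plan([]); p,M,o=tool(); print(invJ(*p[:2]),invJ(384.2,-255.8))
```

```text
t 46.02 tcp [ 379.9 -285.5   22.4] head 80.7 grip 54.9 F [ 0.3 -0.1 -0.2] q6 -2.18
[ 15.41874163 -12.97481517] [14.83254103 17.03278388]
```

Request:
drive_tool(
  rows=[
    [[0,0,0.0005,0,-0.2],[0,0,0.001,0,-0.2],[0,0,0.001,0,-0.2]],
  ],
)

```text
clock: 46.4
eef_pos: [379.3, -285.5, 22.5]
tcp_rot: [0.539, 0.458, -0.458, -0.539]
wrist_force: [3.8, 1.6, 0.5]
grip_width: 54.9
```

Request:
drive_tool(
  rows=[
    [[0,0,0.0005,0,-0.2],[0,0,0.001,0,-0.2],[0,0,0.001,0,-0.2]],
  ],
)

```text
clock: 46.78
eef_pos: [379.0, -285.7, 22.6]
tcp_rot: [0.54, 0.458, -0.457, -0.538]
wrist_force: [8.4, 1.8, 0.0]
grip_width: 55.0
```

Contact at the same jig x as before (≈14.7) with about 8 N, so the bar is flush. Retreat straight back and up, then the final check.

Request:
drive_tool(
  rows=[
    [[0,0,-0.005,0,-0.2],[0,0,-0.02,0,-0.2],[0,-0.04,-0.025,0,-0.2],[0,-0.09,-0.025,0,-0.2],[0.06,-0.14,-0.025,0,-0.2],[0.12,-0.18,-0.025,0,-0.2],[0.18,-0.18,-0.025,0,-0.2],[0.24,-0.18,-0.025,0,-0.2],[0.3,-0.18,-0.025,0,-0.2],[0.3,-0.18,-0.025,0,-0.2]],
  ],
)

```text
clock: 48.02
eef_pos: [451.8, 10.1, 202.7]
tcp_rot: [-0.538, -0.459, 0.459, 0.538]
wrist_force: [-0.8, -0.6, -0.2]
grip_width: 55.1
```

Run:
```python
from h import *
s=cap("scene");t=cap("top")
plan([])
for u in(("t",),("s",)):
  try:
    b=locate(t,s,J(-20,-13),(36,130,30),12,use=u,yaws=(-.16,)); print(b,invJ(*b[0][:2]))
  except Exception as e: print(e)
cv2.imwrite("pics/fin_s.png",cv2.resize(s["color"][:,:,::-1],(800,600),interpolation=cv2.INTER_CUBIC))
crop(t,290,180,100,75,8,"fin_b.png"); crop(t,230,95,160,60,5,"fin_t.png")
```

```text
t 48.12 tcp [451.7   8.1 202.5] head 80.8 grip 54.6 F [-0.3 -0.3  0.2] q6 -1.53
(array([ 3.45329637e+02, -2.82122642e+02, -1.69357357e-01]), np.float64(0.07486777752637863)) [-19.25097418 -15.24879836]
(array([ 3.45780126e+02, -2.78274577e+02, -1.32328318e-01]), np.float64(0.11704700440168381)) [-19.43091769 -11.37863528]
```

View pics/fin_s.png

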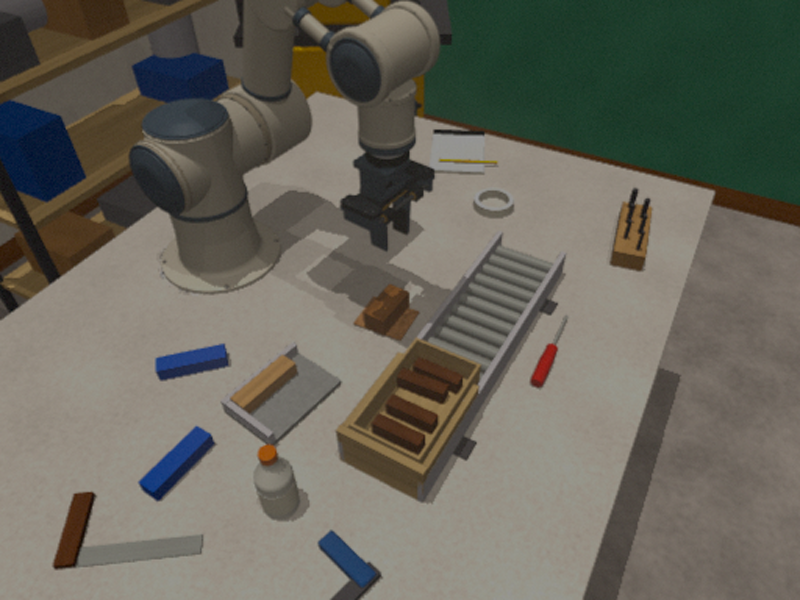

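View pics/fin_b.png

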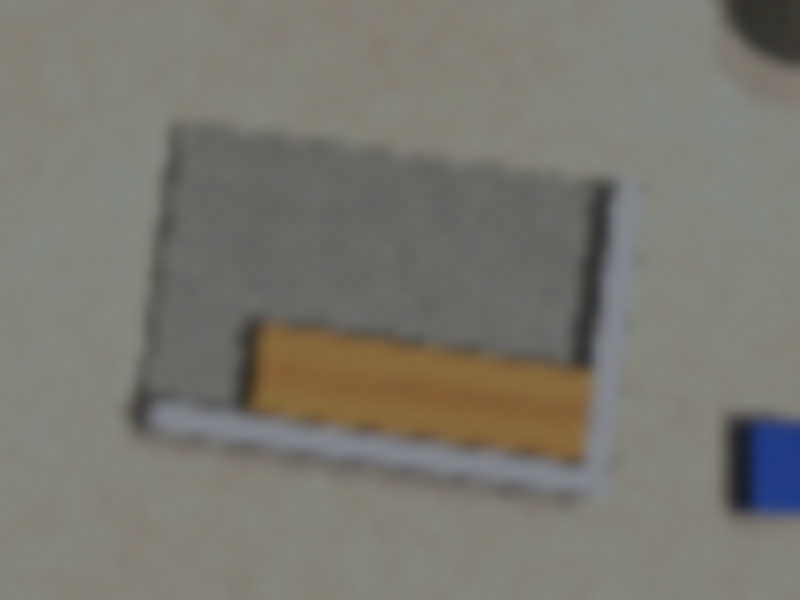

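View pics/fin_t.png

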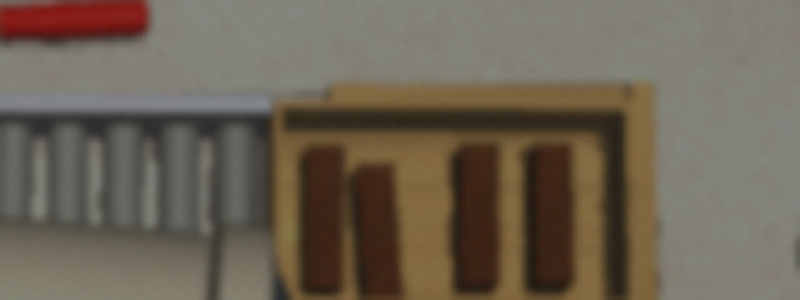

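Everything is in place: tote against the end wall with four blanks inside, block on the mat, bar in the corner of the jig, nothing else moved. Handing in.

Run:
```python
from station import r
print(r.finish_job()); print(r.get_obs()["clock"])
```

```text
the job is handed in; nothing more can be done
None
the job is handed in; nothing more can be done
```

The job is done and handed in at about 48 s of the 210 s. `finish_job` gave no verdict, so what follows rests on my own checks.

- **Blanks and stop block:** I loaded all four dark blanks into the tote, then lifted the stop block off the rollers and set it on the cork mat. The pictures show it flat and centred. A silhouette fit on the block there was poor because its colour blends with the mat, so I relied on the pictures and the release position.
- **Tote:** I pushed it along the rollers until it stalled against the end wall at about 17 N. The gap in the top view closed and was still closed at the end. One blank shifted inside the tote along the way but is still well inside.
- **Bar:** I pushed it against the fence (about 14 N), then the end stop (about 12 N), then squared it against the fence again, where it stopped at the same point.
- **Where checks disagreed:** The silhouette fits in the two cameras differ for the bar by about 4 mm along the fence (-2.2 and +1.6 mm from the seat). Their angles differ by 0.04 rad, though each is within 0.035 rad of my jig estimate. Contact force and the pictures both show it flush.
- **Other objects:** The glue bottle, tape, screwdriver and blue look-alikes were not touched. The arm ended clear of everything.

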